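# Put the microscope bench stock back in its trays

### The job

Sort the loose stock on the microscope bench into its trays: the two large slide cartons into the long tray, the small cover-glass carton flat into the short tray, and one dropping bottle upright into each bay of the two-bay caddy, never letting a bottle tip over. Push the first slide carton right home into the long tray's far left corner (as seen from the robot), its long side along the far wall, before you bring the second; then push the second up against the end of the first, also along the far wall, so that the near half of the tray stays free. Leave the specimen pot and the Petri dish where they stand.

Things in the scene. Friction and masses are not known exactly. Their poses are not given: they have to be found in the camera images.
- slide_tray: Long shallow aluminium tray, fixed to the bench, the largest of the three: 196 mm long (its y) by 114 mm (its x), 15 mm high over all, walls and floor 3 mm thick, so inside 190 x 108 mm and 12 mm deep; no partitions. Origin: centre of the underside. x points to its far wall (away from the robot), y to its left end, z up; it is turned by at most 0.12 rad. A blank card holder marks its near wall.
- cover_tray: Short shallow aluminium tray without partitions, fixed to the bench: 106 mm (its y) by 90 mm (its x), 15 mm high, walls and floor 3 mm, inside 100 x 84 mm. Origin: centre of the underside, axes as for the long tray, turned by at most 0.12 rad.
- bottle_caddy: Narrow aluminium bottle caddy, fixed to the bench: 100 mm (its y) by 52 mm (its x), 18 mm high, walls and floor 3 mm, parted by one 3 mm cross wall into two nearly square bays of about 46 x 45 mm, whose centres lie at y = +24 and -24 mm from the origin. Origin: centre of the underside, axes as for the long tray, turned by at most 0.12 rad.
- slide_box_1: Large carton of microscope slides, 82 x 57 mm and 32 mm high, 180 to 310 g, lid up, brown board with a white base and a blank white label on top. Origin: centre of the underside; x runs across the 57 mm width, y along the 82 mm length, z up. It starts flat on the bench, its length within 0.4 rad of the world y axis. The two slide cartons are alike and either may go first.
- slide_box_2: Second carton of microscope slides, the same as the first.
- cover_box: Small carton of cover glasses, 66 x 30 mm and 24 mm high, 60 g, lid up, brown board with a white base and a blank white label on top. Origin: centre of the underside; x runs across the 30 mm width, y along the 66 mm length, z up. It starts flat on the bench, its length within 0.4 rad of the world y axis.
- bottle_1: Small amber glass dropping bottle with white label band and black screw cap, standing upright on the bench, 45 g: straight round body 30 mm in diameter up to 46 mm, then a shoulder and a cap 21 mm in diameter; 68 mm tall over all. Origin: centre of the underside, z up. The two bottles are alike and may go to either bay.
- bottle_2: Second dropping bottle, the same as the first.
- specimen_pot: Bystander: loose white specimen pot with grey lid, 56 mm in diameter, 60 mm tall, beyond the trays. Origin: centre of the underside.
- petri_dish: Bystander: loose flat round glass Petri dish, 60 mm in diameter, 15 mm tall, beyond the trays. Origin: centre of the underside.
Things that resemble listed ones, but are neither listed nor needed, are in the scene too. What is shaped like the cover_box but green or yellow is not meant.

How it is judged:
On the way:
1. one slide carton is home in the far left corner of the long tray while the other is still away from the tray (((x of slide_box_1 in the frame of slide_tray between 0.0175 and 0.03 m and angle between the y axis of slide_box_1 and the y axis of slide_tray, either way round below 0.12 rad and z of slide_box_1 in the frame of slide_tray between 0.0015 and 0.007 m and angle between slide_box_1's own z axis and vertical below 0.08 rad and y of slide_box_1 in the frame of slide_tray between 0.046 and 0.06 m and horizontal distance between slide_box_2 and slide_tray above 0.13 m) or (x of slide_box_2 in the frame of slide_tray between 0.0175 and 0.03 m and angle between the y axis of slide_box_2 and the y axis of slide_tray, either way round below 0.12 rad and z of slide_box_2 in the frame of slide_tray between 0.0015 and 0.007 m and angle between slide_box_2's own z axis and vertical below 0.08 rad and y of slide_box_2 in the frame of slide_tray between 0.046 and 0.06 m and horizontal distance between slide_box_1 and slide_tray above 0.13 m))), for 0.2 s.
At the end, for the whole second after the job is handed in: Slide cartons flat along the long tray's far wall (gap under 8 mm, within 7 degrees), one within 8 mm of the left end, the other within 9 mm of the first; cover-glass carton flat in the short tray; one bottle upright on the floor of each caddy bay; all released and at rest (((x of slide_box_1 in the frame of slide_tray between 0.0175 and 0.03 m and angle between the y axis of each of slide_box_1, slide_box_2 and the y axis of slide_tray, either way round below 0.12 rad and z of slide_box_1 in the frame of slide_tray between 0.0015 and 0.007 m and angle between each of slide_box_1, slide_box_2's own z axis and vertical below 0.08 rad and y of slide_box_1 in the frame of slide_tray between 0.046 and 0.06 m and x of slide_box_2 in the frame of slide_tray between 0.0175 and 0.03 m and z of slide_box_2 in the frame of slide_tray between 0.0015 and 0.007 m and y of slide_box_2 in the frame of slide_tray between -0.044 and 0 m and horizontal distance between slide_box_1 and slide_box_2 below 0.091 m) or (x of slide_box_2 in the frame of slide_tray between 0.0175 and 0.03 m and angle between the y axis of each of slide_box_2, slide_box_1 and the y axis of slide_tray, either way round below 0.12 rad and z of slide_box_2 in the frame of slide_tray between 0.0015 and 0.007 m and angle between each of slide_box_2, slide_box_1's own z axis and vertical below 0.08 rad and y of slide_box_2 in the frame of slide_tray between 0.046 and 0.06 m and x of slide_box_1 in the frame of slide_tray between 0.0175 and 0.03 m and z of slide_box_1 in the frame of slide_tray between 0.0015 and 0.007 m and y of slide_box_1 in the frame of slide_tray between -0.044 and 0 m and horizontal distance between slide_box_2 and slide_box_1 below 0.091 m)) and x of cover_box in the frame of cover_tray between -0.03 and 0.03 m and y of cover_box in the frame of cover_tray between -0.038 and 0.038 m and z of cover_box in the frame of cover_tray between 0.0015 and 0.007 m and angle between each of cover_box, bottle_1, bottle_2's own z axis and vertical below 0.08 rad and z of bottle_1 in the frame of bottle_caddy between 0.0015 and 0.007 m and z of bottle_2 in the frame of bottle_caddy between 0.0015 and 0.007 m and ((x of bottle_1 in the frame of bottle_caddy between -0.012 and 0.012 m and y of bottle_1 in the frame of bottle_caddy between 0.012 and 0.037 m and x of bottle_2 in the frame of bottle_caddy between -0.012 and 0.012 m and y of bottle_2 in the frame of bottle_caddy between -0.037 and -0.012 m) or (x of bottle_1 in the frame of bottle_caddy between -0.012 and 0.012 m and y of bottle_1 in the frame of bottle_caddy between -0.037 and -0.012 m and x of bottle_2 in the frame of bottle_caddy between -0.012 and 0.012 m and y of bottle_2 in the frame of bottle_caddy between 0.012 and 0.037 m)) and linear speed of each of slide_box_1, slide_box_2, cover_box, bottle_1, bottle_2 below 0.02 m/s and angular speed of each of slide_box_1, slide_box_2, cover_box, bottle_1, bottle_2 below 0.2 rad/s); the robot touches nothing.
It fails at once if a bottle is tipped over (more than about 40 degrees) (angle between any of bottle_1, bottle_2's own z axis and vertical above 0.7 rad).
It fails at once if the specimen pot or the Petri dish is moved by more than 15 mm (distance of any of specimen_pot, petri_dish from where it was at the start of the episode above 0.015 m).
It also fails if it takes over 115 s, if anything falls off the work surface, if the arm or the gripper's body presses on something with over 40 N, if the wrist force passes 120 N, or if a joint passes its speed limit or range.

### The arm

A 6-joint arm with a two-finger parallel gripper is mounted at the origin on the work surface. World frame = base frame: x ahead of the robot, y to its left, z up, the work surface at z = 0. Lengths are in m, angles in rad, forces in N, time in s.
With the tool pointing down it reaches from about 0.25 to 0.775 m from the base axis. Payload 4 kg.
Tool frame: the origin (TCP) lies midway between the tips of the shut fingers; the grasp point (between the pads) lies 19 mm behind it; y points along the fingers, x is the direction in which the jaws open and shut, and the axes are right-handed (so a half turn about y gives the same grasp; the last joint's range is limited). The gripper opens to 94 mm and grips with 3 to 60 N. Pads are 16 mm wide; open, the fingers measure 119 mm over their backs; the gripper's body (75 mm by 177 mm) begins 78 mm behind the grasp point.
Start: joints at [1.201, 0.087, 1.371, -0, 1.684, -0.103], TCP at [0.145, 0.531, 0.206] pointing down, gripper open.
Joint ranges: [-3.1, 3.1], [-0.76, 2.03], [0.27, 2.55], [-1.08, 4.22], [0.17, 2.65], [-2.57, 2.57]. Speed limits (rad/s): [2.79, 2.79, 3.14, 3.14, 3.14, 3.14].

### API

Orientations are given as [roll, pitch, yaw] about the fixed x, y, z axes, in that order (R = Rz(yaw) Ry(pitch) Rx(roll)).
In Python, from bench import robot, snapshot, camera_info, ticket gives the robot as it stands.
- The arm moves only by the shell command python3 -m creep 'ROWS'. ROWS is JSON, a list of rows, each an object with "slide": the shift along the tool's x, y, z in mm, a list of three; "roll": the turn about the tool's y in degrees; "grip": the closure, from 0 (fully open) to 1 (shut). In form: [{"slide": [x, y, z], "roll": roll, "grip": grip}, ...]. A call has 1 to 20 rows; each row is the pose to reach, as a shift and turn from the pose commanded when the call began, along the tool's axes at that moment; what a row does not reach only later rows make up. A row lasts 1/12 s, in which the tool goes at most 41.7 mm and 7.16 degrees, less where a joint would pass 70% of its speed; a pose out of reach is approached as far as the arm can. A call with a gripper value outside its range is refused whole. The fingers move at their own pace and stop on an object; the grip force is fixed at half the most. Time passes only in rows, so rows that repeat a pose let the fingers close. It gives the time, the measured TCP pose, the force and the opening at its end, in the units of the state.
- robot.get_obs(): the state, without advancing time (a new reading comes with each control period).
- snapshot(name): name is "side" or "top"; returns the picture (400x640x3 uint8, red, green, blue); there is no depth.
- camera_info(name): a dict with "fx", "fy", "cx", "cy" (pixels), "dist" ([k1, k2, p1, p2, k3] as OpenCV has them; the pictures are not rectified), "cam_to_world" (4x4, takes a point from camera to world coordinates). Camera axes: x right, y down, z forward; pixel columns grow to the right and rows downward; lengths in m; the calibration is good to about 2 mm. A picture is of the moment at which its call begins. camera_info takes no time and is no camera call.
- ticket.close_job(): hands the job in, once; it reports no verdict.
The state is a dict: "time": time; "joint_positions": joint angles; "qvel": joint speeds; "joint_torque": joint torques, N m; "tool_pos": TCP position; "ee_rot": TCP orientation; "wrist_force": force on the tool from outside, world axes, zero at the start; "wrist_torque": the same for the moment, N m; "width": finger opening in m.
Only numpy, scipy, OpenCV 4.12 (cv2) and the standard library are available. Lean on these libraries where they do the work, as an engineer would, in place of code of your own. Each camera call takes 0.05 s, during which the arm holds its last target.

## Working session

There is one attempt and no reset: what is moved stays moved. The work goes in short steps, Python scripts to look and compute and a shell command to move; the robot and the scene stay as the last step left them, time stands still between calls to the robot, and variables do not carry over. Pictures are saved under pics/ and viewed, and the job is handed in when it is done.

```bash
ls -la; mkdir -p pics; python3 - <<'E'
from bench import robot, snapshot, camera_info
import cv2
for n in ["top","side"]:
    im=snapshot(n); cv2.imwrite(f"pics/{n}0.png",im[:,:,::-1])
    print(n,camera_info(n))
print(robot.get_obs())
E
```

```text
total 12
drwxr-xr-x  3 agent agent 4096 Dec  7 13:24 .
drwxr-xr-x 23 root  root  4096 Dec  7 13:24 ..
drwxr-xr-x  2 agent agent 4096 Dec  7 13:24 pics
top {'fx': 406.6329927074619, 'fy': 406.6329927074619, 'cx': 316.7701930728999, 'cy': 208.17177254416086, 'dist': array([0.03505022, 0.        , 0.        , 0.        , 0.        ]), 'cam_to_world': array([[ 0.02826081, -0.97787224,  0.20728532,  0.30441146],
       [-0.9995983 , -0.02808961,  0.00376972,  0.00247063],
       [ 0.00213626, -0.20730858, -0.97827327,  1.05448939],
       [ 0.        ,  0.        ,  0.        ,  1.        ]])}
side {'fx': 417.27814099299565, 'fy': 417.27814099299565, 'cx': 322.59153508803774, 'cy': 199.48806702485876, 'dist': array([-0.0432912,  0.       ,  0.       ,  0.       ,  0.       ]), 'cam_to_world': array([[ 0.99852543, -0.02436756,  0.04850963,  0.47818452],
       [-0.05147297, -0.7089055 ,  0.70342272, -0.62350043],
       [ 0.01724805, -0.70488241, -0.70911444,  0.66306417],
       [ 0.        ,  0.        ,  0.        ,  1.        ]])}
{'time': 0.1, 'joint_positions': array([ 1.20091513e+00,  8.78701292e-02,  1.37208130e+00, -2.80741424e-06,
        1.68359810e+00, -1.03125992e-01]), 'qvel': array([-0.00167187, -0.00068736, -0.00253549, -0.00016271,  0.00018486,
       -0.00037284]), 'joint_torque': array([ 2.29578603e-03, -3.41252875e+01, -3.03300691e+01,  7.20343553e-02,
        3.04109871e-02, -9.30685997e-05]), 'tool_pos': array([0.14482313, 0.53008393, 0.20443829]), 'ee_rot': array([-1.57059766,  0.00194676,  1.304041  ]), 'wrist_force': array([-0.03206706, -0.02151983, -0.29732407]), 'wrist_torque': array([ 0.05331647, -0.03148642, -0.02561969]), 'width': 0.0937439942971904}
```

View pics/top0.png

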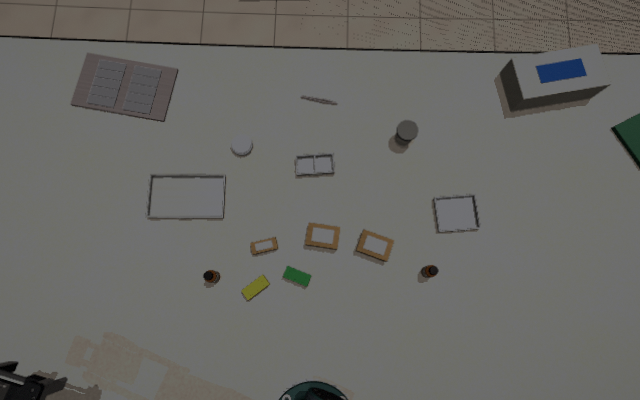

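View pics/side0.png

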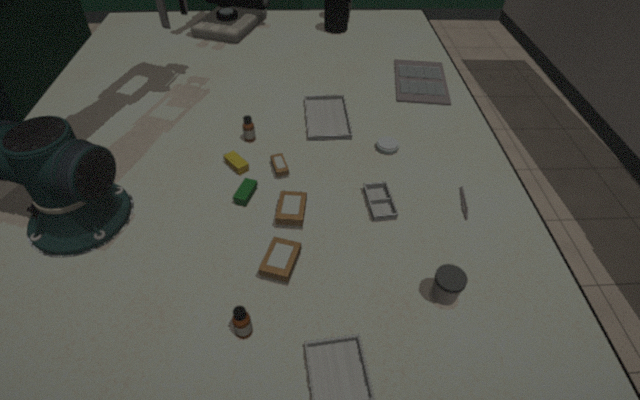

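```bash
cat > h.py <<'E'
import numpy as np, cv2
from bench import robot, snapshot, camera_info
def world(name,uv,z):
    c=camera_info(name); K=np.array([[c['fx'],0,c['cx']],[0,c['fy'],c['cy']],[0,0,1]])
    p=cv2.undistortPoints(np.array(uv,float).reshape(-1,1,2),K,c['dist']).reshape(-1,2)
    M=c['cam_to_world']; d=np.c_[p,np.ones(len(p))]@M[:3,:3].T; o=M[:3,3]
    return o+d*((z-o[2])/d[:,2])[:,None]
def pix(name,P):
    c=camera_info(name); K=np.array([[c['fx'],0,c['cx']],[0,c['fy'],c['cy']],[0,0,1]])
    W=np.linalg.inv(c['cam_to_world']); 
    return cv2.projectPoints(np.array(P,float).reshape(-1,3),cv2.Rodrigues(W[:3,:3])[0],W[:3,3],K,c['dist'])[0].reshape(-1,2)
def go(x,y,z,yaw):
    o=robot.get_obs(); p=o['tool_pos']; a=o['ee_rot'][2]; d=np.array([x,y,z])-p
    r=(yaw-a+np.pi)%(2*np.pi)-np.pi
    print('slide',np.round(1000*np.array([d[0]*np.cos(a)+d[1]*np.sin(a),-d[2],-d[0]*np.sin(a)+d[1]*np.cos(a)]),1),'roll',round(-np.degrees(r),1),'| from',np.round(p,4),'yaw',round(a,3))
E
python3 - <<'E'
import cv2
im=cv2.imread('pics/top0.png')
cv2.imwrite('pics/topA.png',cv2.resize(im[140:300,135:335],None,fx=4,fy=3.75,interpolation=cv2.INTER_CUBIC)[:600])
cv2.imwrite('pics/topB.png',cv2.resize(im[140:290,290:490],None,fx=4,fy=4,interpolation=cv2.INTER_CUBIC))
E
```

```text
(no output)
```

View pics/topA.png

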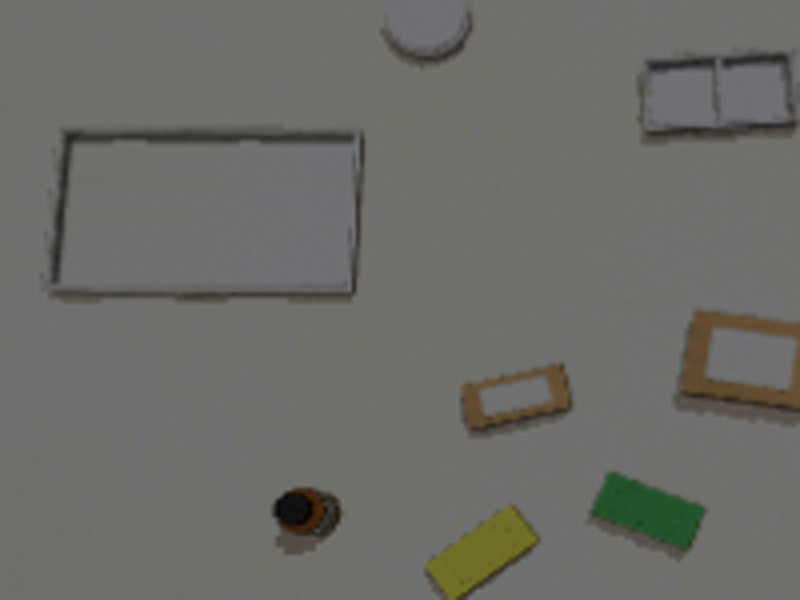

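View pics/topB.png

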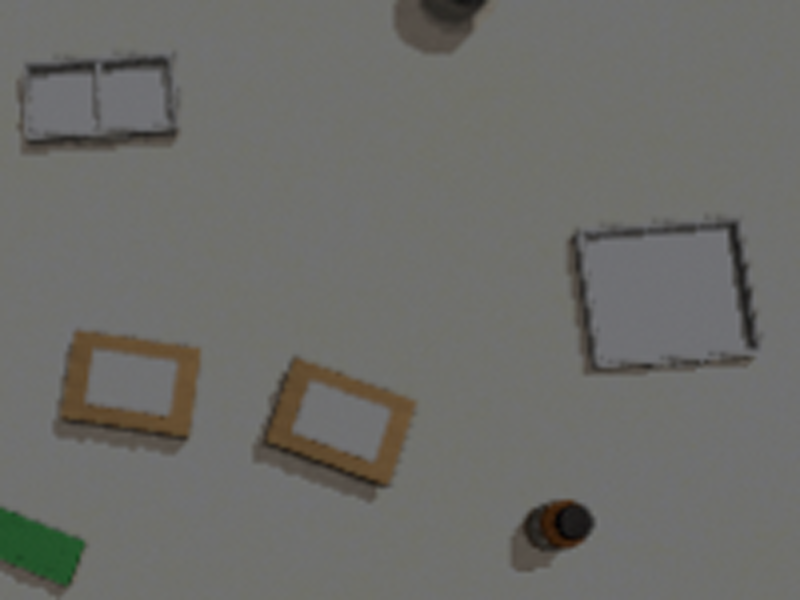

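```bash
cat > m.py <<'E'
from h import *
im=cv2.imread('pics/top0.png').astype(int); b,g,r=im[...,0],im[...,1],im[...,2]
for n,(x,y) in dict(bench=(250,200),ltray=(187,197),label=(322,236),brown=(308,232),ctray=(456,214),cad=(305,167)).items(): print(n,im[y,x])
def rect(mask,z):
    n,l,s,c=cv2.connectedComponentsWithStats(mask.astype(np.uint8))
    for i in range(1,n):
        if s[i,4]<60 : continue
        cs,_=cv2.findContours((l==i).astype(np.uint8),cv2.RETR_EXTERNAL,cv2.CHAIN_APPROX_NONE)
        if c[i][1]<100 or c[i][1]>320: continue
        w=world('top',cs[0].reshape(-1,2),z)[:,:2]
        rc=cv2.minAreaRect((w*1000).astype(np.float32)); cen=world('top',[c[i]],z)[0]
        print(np.round(c[i],1),s[i,4],'rect',np.round(rc[0],1),np.round(rc[1],1),round(rc[2],1),'centroid',np.round(cen[:2]*1000,1))
blue=(b-r>=4)
print('blue z=.032');rect(blue,.032)
print('z=.024');rect(blue,.024)
print('z=.009');rect(blue,.009)
print('brown');rect((r-b>40)&(r>110)&(g<r-20),.032)
cv2.imwrite('pics/mask.png',blue.astype(np.uint8)*255)
E
python3 m.py
```

```text
bench [106 112 112]
ltray [110 113 112]
label [114 113 112]
brown [50 77 99]
ctray [116 112 112]
cad [116 113 112]
blue z=.032
[630.6 134.6] 685 rect [ 734.3 -798.5] [ 62.7 140.1] 83.0 centroid [ 741.5 -809.8]
[240.8 143.3] 195 rect [691.4 213.5] [47.5 45.1] 75.9 centroid [691.  212.9]
[305.4 165.2] 148 rect [634.8  40.6] [35.7 36.9] 1.8 centroid [635.5  39.5]
[323.1 164.2] 146 rect [637.8  -6.1] [40.  39.5] 8.1 centroid [639.6  -6.9]
[213.7 193.5] 64 rect [554.2 279.2] [54.  18.5] 78.4 centroid [552.1 273.7]
[455.7 213.2] 802 rect [ 515.8 -347.9] [80.2 92.2] 6.2 centroid [ 518.  -348.8]
[212.9 210.2] 112 rect [507.3 275.6] [23.5 49.1] 1.7 centroid [508.1 272.2]
[296.8 275.6] 290 rect [348.8  51.4] [63.2 27.7] 70.1 centroid [348.8  51.2]
z=.024
[630.6 134.6] 685 rect [ 737.7 -804.7] [ 63.2 141.2] 83.0 centroid [ 744.9 -816.1]
[240.8 143.3] 195 rect [694.4 215.1] [47.9 45.5] 75.9 centroid [694.  214.6]
[305.4 165.2] 148 rect [637.4  40.9] [36.  37.2] 1.8 centroid [638.1  39.8]
[323.1 164.2] 146 rect [640.4  -6.2] [40.3 39.9] 8.1 centroid [642.2  -7. ]
[213.7 193.5] 64 rect [556.1 281.
[... 209 characters left out ...]
.6] 290 rect [349.2  51.8] [63.7 27.9] 70.1 centroid [349.2  51.5]
z=.009
[630.6 134.6] 685 rect [ 744.  -816.5] [ 64.2 143.2] 83.0 centroid [ 751.3 -828. ]
[240.8 143.3] 195 rect [700.1 218.2] [48.6 46.1] 75.9 centroid [699.7 217.6]
[305.4 165.2] 148 rect [642.2  41.5] [36.5 37.7] 1.8 centroid [642.9  40.3]
[323.1 164.2] 146 rect [645.3  -6.3] [40.9 40.4] 8.1 centroid [647.1  -7.1]
[213.7 193.5] 64 rect [559.8 285.4] [55.2 18.9] 78.4 centroid [557.7 279.8]
[455.7 213.2] 802 rect [ 520.6 -355.8] [82.  94.3] 6.2 centroid [ 522.8 -356.7]
[212.9 210.2] 112 rect [511.8 281.8] [24.1 50.2] 1.7 centroid [512.7 278.2]
[296.8 275.6] 290 rect [349.8  52.6] [64.6 28.3] 70.1 centroid [349.8  52.2]
brown
```

View pics/mask.png

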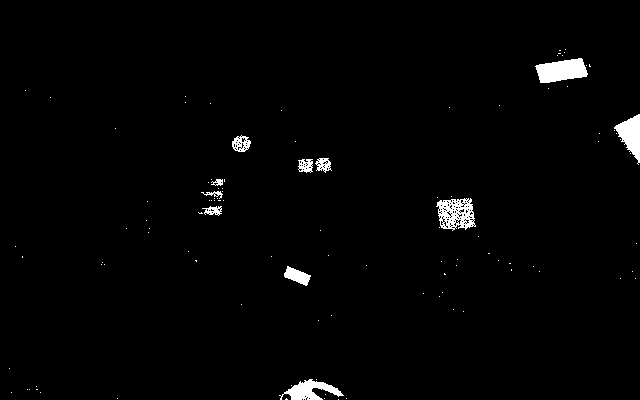

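```bash
cat > m2.py <<'E'
from h import *
im=cv2.imread('pics/top0.png')
big=cv2.resize(im,None,fx=4,fy=4,interpolation=cv2.INTER_CUBIC)
f=cv2.bilateralFilter(big,9,20,5)
def seed(uv,z,lo=12,dbg=None):
    m=np.zeros((f.shape[0]+2,f.shape[1]+2),np.uint8)
    cv2.floodFill(f.copy(),m,(uv[0]*4,uv[1]*4),0,(lo,)*3,(lo,)*3,4|cv2.FLOODFILL_MASK_ONLY|cv2.FLOODFILL_FIXED_RANGE|(255<<8))
    m=cv2.morphologyEx(m[1:-1,1:-1],cv2.MORPH_CLOSE,np.ones((5,5)))
    c=max(cv2.findContours(m,cv2.RETR_EXTERNAL,cv2.CHAIN_APPROX_NONE)[0],key=cv2.contourArea).reshape(-1,2)
    p=(c+.5)/4-.5
    w=world('top',p,z)[:,:2]*1000
    rc=cv2.minAreaRect(w.astype(np.float32))
    M=cv2.moments(w.astype(np.float32).reshape(-1,1,2)); 
    print(uv,'rect',np.round(rc[0],1),np.round(rc[1],1),round(rc[2],1),'cent',round(M['m10']/M['m00'],1),round(M['m01']/M['m00'],1))
    box=cv2.boxPoints(cv2.minAreaRect(((p+.5)*4).astype(np.float32)))
    cv2.polylines(big,[c],True,(0,0,255),1)
    return c
for uv,z in [((187,197),.009),((305,165),.009),((323,164),.009),((456,214),.009),((322,236),.032),((375,244),.032),((264,245),.024)]: seed(uv,z)
cv2.imwrite('pics/dbgA.png',big[600:1060,560:1340]); cv2.imwrite('pics/dbgB.png',big[600:1060,1160:1940])
E
python3 m2.py
```

```text
(187, 197) rect [548.4 347.9] [111.9 189.3] 1.5 cent 546.1 348.2
(305, 165) rect [641.9  42.4] [40.7 46.9] 1.7 cent 641.3 41.7
(323, 164) rect [647.8  -5.7] [44.3 46.9] 1.7 cent 646.3 -5.3
(456, 214) rect [533.2   5.8] [ 944.2 1786.1] 1.1 cent 563.6 2.9
(322, 236) rect [451.7  -9.8] [52.8 33.9] 83.0 cent 451.8 -9.9
(375, 244) rect [ 431.2 -142.9] [52.7 33.9] 70.9 cent 431.2 -143.1
(264, 245) rect [423.1 139.2] [17.2 42. ] 15.7 cent 423.1 139.3
```

View pics/dbgA.png

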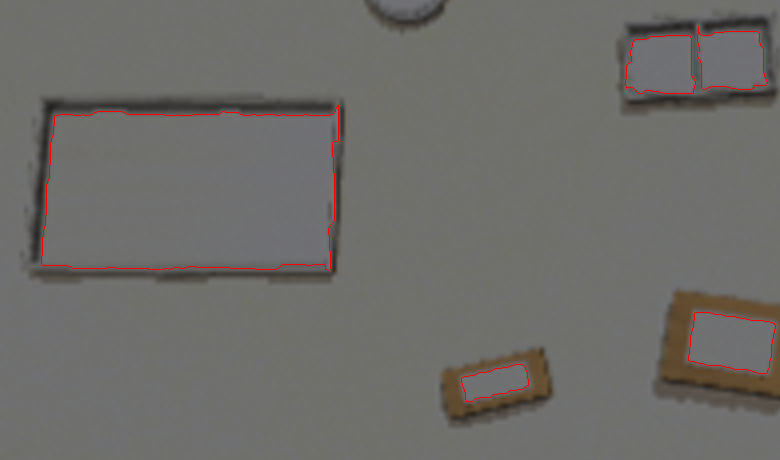

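View pics/dbgB.png

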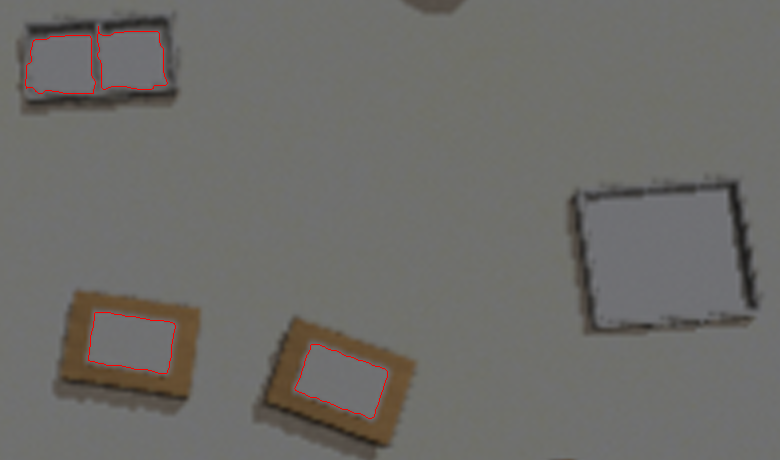

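```bash
cat > m3.py <<'E'
from h import *
def t(name,ox,pts,z,true):
    uv=(np.array(pts,float)+[ox,600]+.5)/4-.5
    w=world('top',uv,z)*1000; w=w[:,:2]  # FL FR NR NL
    FL,FR,NR,NL=w
    print(name,'z',z,'lens far/near',np.round([np.linalg.norm(FL-FR),np.linalg.norm(NL-NR)],1),'left/right',np.round([np.linalg.norm(FL-NL),np.linalg.norm(FR-NR)],1),'true',true,
     'centre',np.round(w.mean(0),1),'yaw from long',np.round(np.degrees([np.arctan2(-(FL-FR)[0],(FL-FR)[1]),np.arctan2(-(NL-NR)[0],(NL-NR)[1])]),1),
     'from short',np.round(np.degrees([np.arctan2((FL-NL)[1],(FL-NL)[0]),np.arctan2((FR-NR)[1],(FR-NR)[0])]),1))
t('long rim out',560,[(43,99),(342,99),(333,271),(35,269)],.015,(196,114))
t('long floor in',560,[(54,114),(333,114),(326,266),(42,265)],.003,(190,108))
t('cover rim out',1160,[(573,190),(739,181),(757,318),(590,328)],.015,(106,90))
t('caddy rim out',560,[(627,22),(770,17),(777,93),(621,99)],.018,(100,52))
E
python3 m3.py; python3 - <<'E'
import cv2
im=cv2.imread('pics/side0.png')
for n,(x,y,w,h) in dict(c=(355,175,50,50),l=(295,85,65,60),s=(290,325,100,75),b=(225,295,40,50)).items():
    cv2.imwrite(f'pics/s_{n}.png',cv2.resize(im[y:y+h,x:x+w],None,fx=8,fy=8,interpolation=cv2.INTER_CUBIC))
im=cv2.imread('pics/top0.png')
for n,(x,y,w,h) in dict(c=(288,145,52,40),l=(140,165,95,62),s=(425,185,65,55)).items():
    cv2.imwrite(f'pics/t_{n}.png',cv2.resize(im[y:y+h,x:x+w],None,fx=8,fy=8,interpolation=cv2.INTER_CUBIC))
E
```

```text
long rim out z 0.015 lens far/near [196.4 191.5] left/right [114.3 116.1] true (196, 114) centre [548.8 347.6] yaw from long [1.8 1.2] from short [3.8 1.4]
long floor in z 0.003 lens far/near [185.  184.7] left/right [102.5 103.6] true (190, 108) centre [547.9 351. ] yaw from long [1.8 1.4] from short [2.  1.8]
cover rim out z 0.015 lens far/near [108.6 107.3] left/right [91.5 90.8] true (106, 90) centre [ 522.1 -354.8] yaw from long [4.8 5.2] from short [5.  4.3]
caddy rim out z 0.018 lens far/near [ 95.8 103.5] left/right [53.7 53.2] true (100, 52) centre [644.1  16.4] yaw from long [3.8 4. ] from short [-2.1  6.2]
```

View pics/t_l.png

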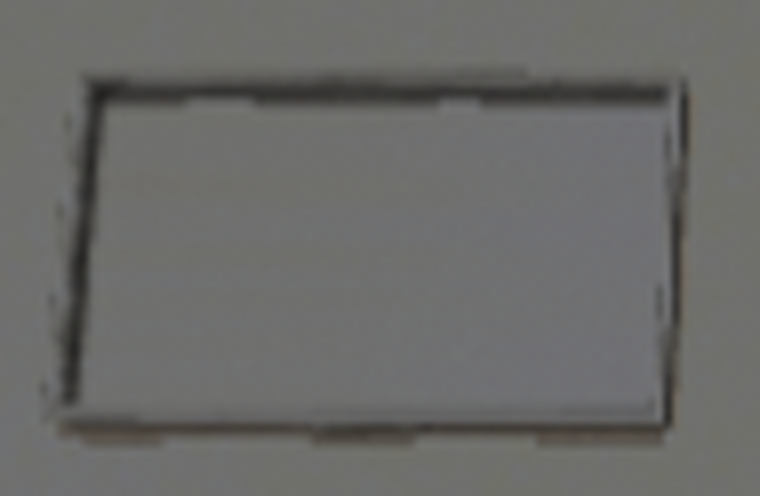

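View pics/t_c.png

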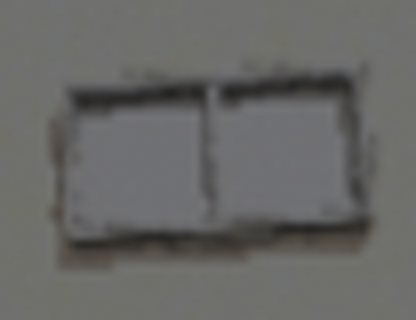

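View pics/t_s.png

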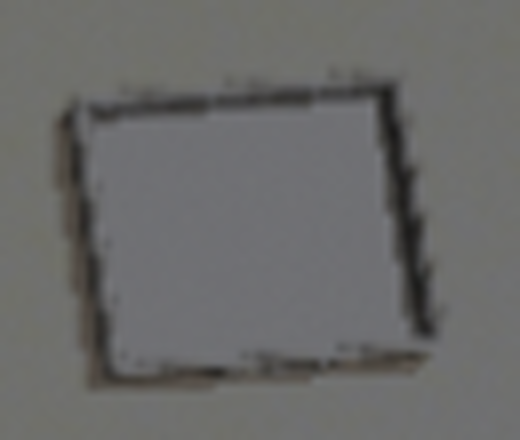

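View pics/s_c.png

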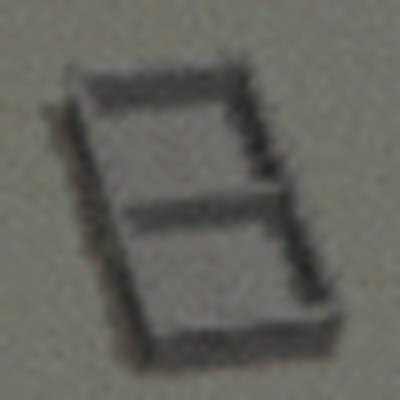

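```bash
cat > m4.py <<'E'
from h import *
def q(cam,off,pts,z,tag):
    uv=(np.array(pts,float)+.5)/8-.5+off
    w=world(cam,uv,z)[:,:2]*1000; FL,FR,NR,NL=w
    print(tag,np.round(w.mean(0),1),'sizes',np.round([np.linalg.norm(FL-FR),np.linalg.norm(NL-NR),np.linalg.norm(FL-NL),np.linalg.norm(FR-NR)],1),'yaw',np.round(np.degrees([np.arctan2(-(FL-FR)[0],(FL-FR)[1]),np.arctan2(-(NL-NR)[0],(NL-NR)[1])]),1))
q('top',[288,145],[(62,85),(362,68),(370,225),(62,240)],.018,'caddy top')
q('side',[355,175],[(245,65),(340,312),(150,330),(75,75)],.018,'caddy side')
q('top',[140,165],[(82,75),(686,80),(668,420),(50,412)],.015,'long top')
q('top',[425,185],[(65,100),(392,80),(432,350),(105,374)],.015,'cover top')
# bottles cap centre z=.068: dark cap; label/body
for cam in ('top','side'):
    im=cv2.imread(f'pics/{cam}0.png'); g=im.max(2)
    for x,y,w,h in ([(198,262,30,25),(415,258,30,25)] if cam=='top' else [(237,112,24,34),(225,300,34,42)]):
        m=(g[y:y+h,x:x+w]<45).astype(np.uint8)
        n,l,s,c=cv2.connectedComponentsWithStats(m)
        i=1+np.argmax(s[1:,4]); print(cam,'cap px',c[i]+[x,y],s[i],np.round(world(cam,[c[i]+[x,y]],.066)[0]*1000,1))
E
python3 m4.py
```

```text
caddy top [644.6  16.4] sizes [100.6 102.2  53.9  54.8] yaw [5.1 4.6]
caddy side [647.8  15.4] sizes [97.1 98.9 49.2 51.7] yaw [6.  4.6]
long top [549.6 349.5] sizes [198.4 198.7 113.3 114.7] yaw [1.3 0.9]
cover top [ 523.1 -354.4] sizes [107.1 105.3  91.   89.6] yaw [5.2 6. ]
top cap px [208.17647059 275.42647059] [ 6  9 10  9 68] [342.1 261.2  66. ]
top cap px [432.58823529 270.27941176] [13  8 10  9 68] [ 369.5 -275.9   66. ]
side cap px [247.15909091 119.86363636] [ 7  4  7  8 44] [345.9 253.9  66. ]
side cap px [239.28275862 313.48275862] [  9   7  12  14 145] [ 373.7 -281.4   66. ]
```

View pics/s_l.png

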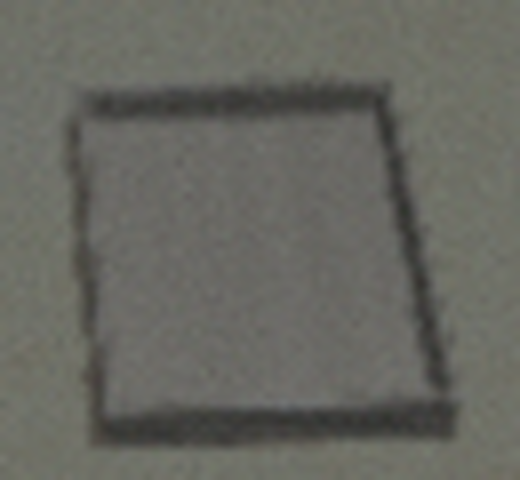

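View pics/s_b.png

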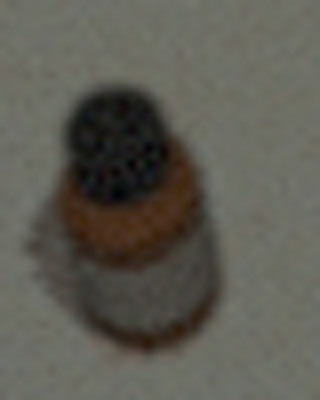

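```bash
python3 -c "
from h import *
go(.452,-.010,.10,-.122);go(.452,-.010,.0145,-.122)"
```

```text
slide [-440.   104.4 -438.7] roll 81.7 | from [0.1448 0.5301 0.2044] yaw 1.304
slide [-440.   189.9 -438.7] roll 81.7 | from [0.1448 0.5301 0.2044] yaw 1.304
```

```bash
python3 -m creep '[{"slide":[-440,100,-439],"roll":82,"grip":0},{"slide":[-440,100,-439],"roll":82,"grip":0},{"slide":[-440,100,-439],"roll":82,"grip":0},{"slide":[-440,100,-439],"roll":82,"grip":0},{"slide":[-440,100,-439],"roll":82,"grip":0},{"slide":[-440,100,-439],"roll":82,"grip":0},{"slide":[-440,100,-439],"roll":82,"grip":0},{"slide":[-440,100,-439],"roll":82,"grip":0},{"slide":[-440,100,-439],"roll":82,"grip":0},{"slide":[-440,100,-439],"roll":82,"grip":0},{"slide":[-440,100,-439],"roll":82,"grip":0},{"slide":[-440,100,-439],"roll":82,"grip":0},{"slide":[-440,100,-439],"roll":82,"grip":0},{"slide":[-440,100,-439],"roll":82,"grip":0},{"slide":[-440,100,-439],"roll":82,"grip":0},{"slide":[-440,100,-439],"roll":82,"grip":0},{"slide":[-440,100,-439],"roll":82,"grip":0},{"slide":[-440,100,-439],"roll":82,"grip":0}]'; python3 -c "
from h import *
go(.452,-.010,.0145,-.122)"
```

```text
time: 1.6
tool_pos: [0.4519, -0.0093, 0.105]
ee_rot: [-1.57, 0.002, -0.128]
wrist_force: [-0.1, 0.3, 0.1]
width: 0.0941
slide [ 0.2 90.5 -0.7] roll -0.3 | from [ 0.4519 -0.0093  0.105 ] yaw -0.128
```

```bash
python3 -m creep '[{"slide":[0,40,0],"roll":0,"grip":0},{"slide":[0,70,0],"roll":0,"grip":0},{"slide":[0,90,0],"roll":0,"grip":0},{"slide":[0,90,0],"roll":0,"grip":0},{"slide":[0,90,0],"roll":0,"grip":0},{"slide":[0,90,0],"roll":0,"grip":1},{"slide":[0,90,0],"roll":0,"grip":1},{"slide":[0,90,0],"roll":0,"grip":1},{"slide":[0,90,0],"roll":0,"grip":1},{"slide":[0,90,0],"roll":0,"grip":1},{"slide":[0,90,0],"roll":0,"grip":1},{"slide":[0,90,0],"roll":0,"grip":1},{"slide":[0,90,0],"roll":0,"grip":1}]'; python3 -c "
from h import *
print(robot.get_obs()['tool_pos'])
for n in ['side','top']:
    im=snapshot(n); cv2.imwrite(f'pics/g1{n}.png',cv2.resize(im[120:320,200:420] if n=='side' else im[150:300,230:430],None,fx=3,fy=3)[:,:,::-1])"
```

```text
time: 2.68
tool_pos: [0.4531, -0.0098, 0.016]
ee_rot: [-1.571, -0.001, -0.127]
wrist_force: [1.1, -1.3, 2.3]
width: 0.0569
[ 0.45310499 -0.00975315  0.01603982]
```

View pics/g1side.png

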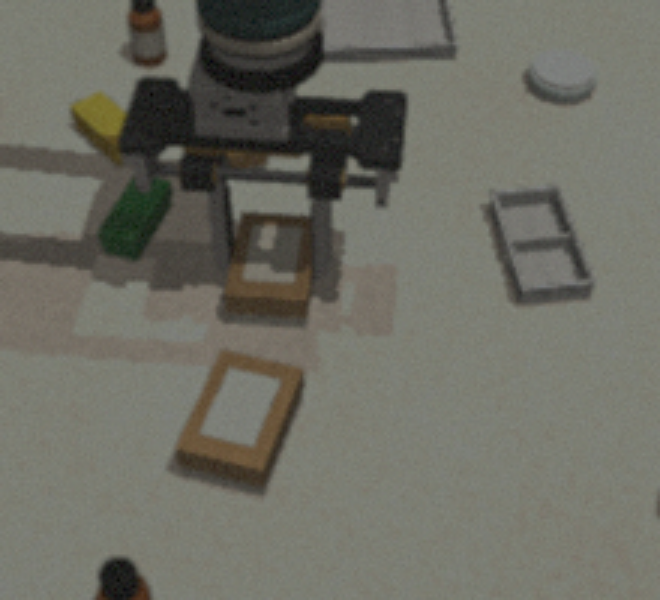

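```bash
python3 -m creep '[{"slide":[0,-40,0],"roll":0,"grip":1},{"slide":[0,-80,0],"roll":0,"grip":1},{"slide":[0,-80,0],"roll":0,"grip":1},{"slide":[0,-80,0],"roll":0,"grip":1}]';  python3 -c "
from h import *
im=snapshot('side'); cv2.imwrite('pics/g2side.png',cv2.resize(im[100:300,200:420],None,fx=3,fy=3)[:,:,::-1])
go(.566,.396,.06,.025)"
```

```text
time: 3.12
tool_pos: [0.4538, -0.0098, 0.0972]
ee_rot: [-1.571, -0.004, -0.127]
wrist_force: [-0.6, 0.3, -2.6]
width: 0.057
slide [ 61.7  34.8 416.8] roll -8.7 | from [ 0.4519 -0.0096  0.0948] yaw -0.127
```

View pics/g2side.png

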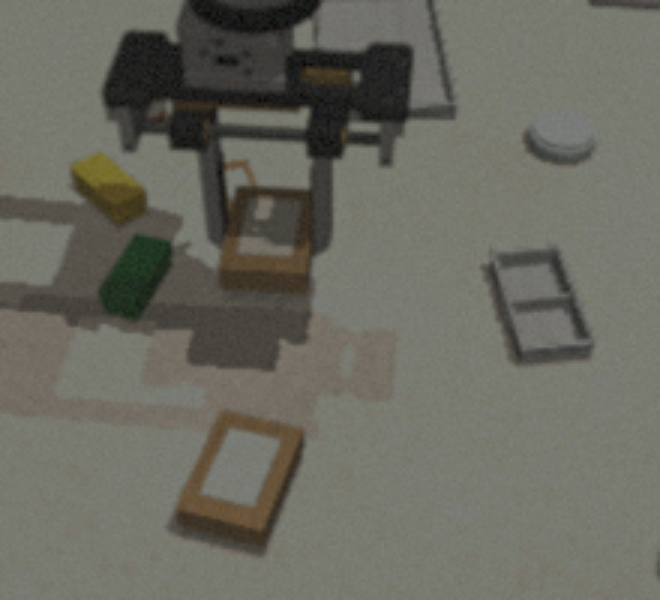

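```bash
python3 -m creep '[{"slide":[62,0,417],"roll":-8.7,"grip":1},{"slide":[62,0,417],"roll":-8.7,"grip":1},{"slide":[62,0,417],"roll":-8.7,"grip":1},{"slide":[62,0,417],"roll":-8.7,"grip":1},{"slide":[62,0,417],"roll":-8.7,"grip":1},{"slide":[62,0,417],"roll":-8.7,"grip":1},{"slide":[62,0,417],"roll":-8.7,"grip":1},{"slide":[62,0,417],"roll":-8.7,"grip":1},{"slide":[62,0,417],"roll":-8.7,"grip":1},{"slide":[62,0,417],"roll":-8.7,"grip":1},{"slide":[62,0,417],"roll":-8.7,"grip":1},{"slide":[62,20,417],"roll":-8.7,"grip":1},{"slide":[62,40,417],"roll":-8.7,"grip":1},{"slide":[62,45,417],"roll":-8.7,"grip":1},{"slide":[62,45,417],"roll":-8.7,"grip":1},{"slide":[62,45,417],"roll":-8.7,"grip":1}]';  python3 -c "
from h import *
for n in ['side','top']:
    im=snapshot(n); cv2.imwrite(f'pics/g3{n}.png',cv2.resize(im[50:180,240:400] if n=='side' else im[130:260,90:290],None,fx=4,fy=4)[:,:,::-1])
go(.566,.396,.02,.025)"
```

```text
time: 4.5
tool_pos: [0.5658, 0.3952, 0.0484]
ee_rot: [-1.573, 0.004, 0.024]
wrist_force: [0.3, -0.3, -2.4]
width: 0.0568
slide [-1.4 31.4 -0. ] roll -0.0 | from [0.5674 0.3961 0.0514] yaw 0.024
```

View pics/g3side.png

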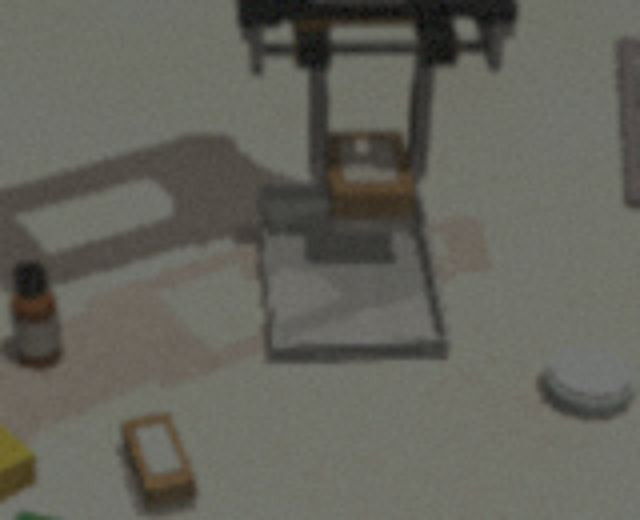

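View pics/g3top.png

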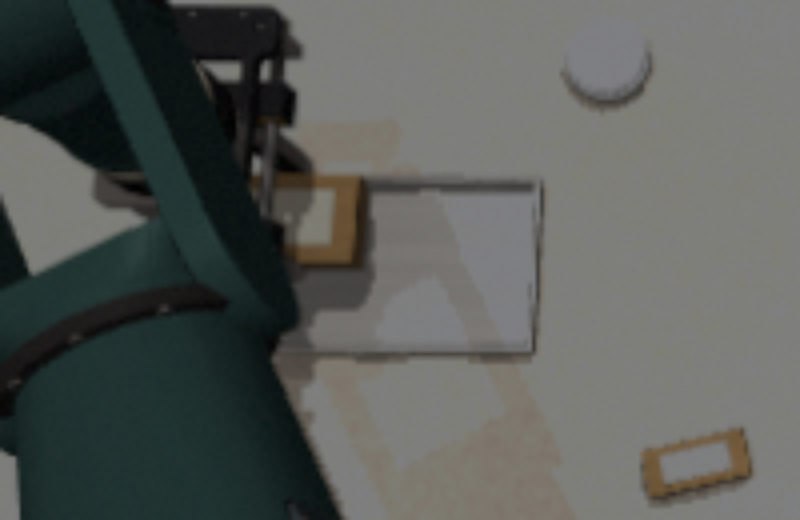

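```bash
python3 -m creep '[{"slide":[0,12,0],"roll":0,"grip":1},{"slide":[0,24,0],"roll":0,"grip":1},{"slide":[0,29,0],"roll":0,"grip":1},{"slide":[0,31,0],"roll":0,"grip":1},{"slide":[0,31,0],"roll":0,"grip":1}]';  python3 -c "
from h import *
im=snapshot('side'); cv2.imwrite(f'pics/g4side.png',cv2.resize(im[60:180,260:400],None,fx=5,fy=5)[:,:,::-1])
for i in range(3): print(robot.get_obs()['tool_pos'],robot.get_obs()['wrist_force'])
go(.574,.404,.02,.025)"
```

```text
time: 5.02
tool_pos: [0.5665, 0.3959, 0.019]
ee_rot: [-1.571, 0.001, 0.025]
wrist_force: [0.2, -0.9, -2.4]
width: 0.0565
[0.56680652 0.3961461  0.01909658] [ 0.48457557 -0.39509318 -2.95159082]
[0.56680652 0.3961461  0.01909658] [ 0.48457557 -0.39509318 -2.95159082]
[0.56680652 0.3961461  0.01909658] [ 0.48457557 -0.39509318 -2.95159082]
slide [ 7.4 -0.9  7.7] roll -0.0 | from [0.5668 0.3961 0.0191] yaw 0.025
```

View pics/g4side.png

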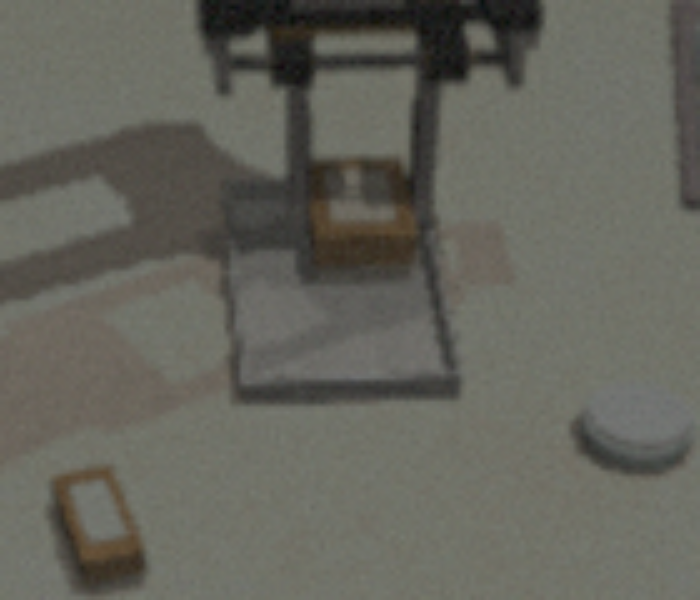

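```bash
python3 -m creep '[{"slide":[2,0.5,0],"roll":0,"grip":1},{"slide":[4,0.5,0],"roll":0,"grip":1},{"slide":[6,0.5,0],"roll":0,"grip":1},{"slide":[7,0.5,0],"roll":0,"grip":1},{"slide":[7,0.5,0],"roll":0,"grip":1}]'; python3 -m creep '[{"slide":[0,0,2],"roll":0,"grip":1},{"slide":[0,0,4],"roll":0,"grip":1},{"slide":[0,0,6],"roll":0,"grip":1},{"slide":[0,0,7],"roll":0,"grip":1},{"slide":[0,0,7],"roll":0,"grip":1}]'
```

```text
time: 5.48
tool_pos: [0.5744, 0.3963, 0.019]
ee_rot: [-1.571, -0.001, 0.024]
wrist_force: [0.6, 0.7, -1.5]
width: 0.0567
time: 5.9
tool_pos: [0.5735, 0.4038, 0.019]
ee_rot: [-1.57, -0.0, 0.025]
wrist_force: [0.6, 0.1, -2.9]
width: 0.0565
```

```bash
python3 -m creep '[{"slide":[1,0,1],"roll":0,"grip":1},{"slide":[2,0,2],"roll":0,"grip":1},{"slide":[2,0,2],"roll":0,"grip":1}]'; python3 -c "
from h import *
print(robot.get_obs()['wrist_force'])"; python3 -m creep '[{"slide":[1,0,1],"roll":0,"grip":1},{"slide":[2,0,2],"roll":0,"grip":1},{"slide":[2,0,2],"roll":0,"grip":1}]'
```

```text
time: 6.15
tool_pos: [0.5753, 0.4052, 0.0189]
ee_rot: [-1.571, 0.001, 0.025]
wrist_force: [-1.5, -1.5, -1.6]
width: 0.057
[-1.53890845 -1.51729853 -1.57890267]
time: 6.4
tool_pos: [0.5755, 0.4053, 0.019]
ee_rot: [-1.576, 0.006, 0.025]
wrist_force: [-6.7, -6.2, 1.8]
width: 0.0568
```

```bash
python3 -m creep '[{"slide":[-1,0,-1],"roll":0,"grip":1},{"slide":[-1,0,-1],"roll":0,"grip":0.2},{"slide":[-1,0,-1],"roll":0,"grip":0.2},{"slide":[-1,0,-1],"roll":0,"grip":0.2},{"slide":[-1,0,-1],"roll":0,"grip":0.2},{"slide":[-1,-30,-1],"roll":0,"grip":0.2},{"slide":[-1,-70,-1],"roll":0,"grip":0.2},{"slide":[-1,-110,-1],"roll":0,"grip":0.2},{"slide":[-1,-110,-1],"roll":0,"grip":0.2},{"slide":[-1,-110,-1],"roll":0,"grip":0.2}]'; python3 -c "
from h import *
go(.431,-.143,.11,-.334)"
```

```text
time: 7.23
tool_pos: [0.5791, 0.408, 0.1348]
ee_rot: [-1.565, -0.009, 0.025]
wrist_force: [-0.2, -0.9, -0.6]
width: 0.0752
slide [-161.6   24.8 -547.1] roll 20.6 | from [0.5791 0.408  0.1348] yaw 0.025
```

```bash
python3 -m creep '[{"slide":[-162,25,-547],"roll":20.6,"grip":0},{"slide":[-162,25,-547],"roll":20.6,"grip":0},{"slide":[-162,25,-547],"roll":20.6,"grip":0},{"slide":[-162,25,-547],"roll":20.6,"grip":0},{"slide":[-162,25,-547],"roll":20.6,"grip":0},{"slide":[-162,25,-547],"roll":20.6,"grip":0},{"slide":[-162,25,-547],"roll":20.6,"grip":0},{"slide":[-162,25,-547],"roll":20.6,"grip":0},{"slide":[-162,25,-547],"roll":20.6,"grip":0},{"slide":[-162,25,-547],"roll":20.6,"grip":0},{"slide":[-162,25,-547],"roll":20.6,"grip":0},{"slide":[-162,25,-547],"roll":20.6,"grip":0},{"slide":[-162,25,-547],"roll":20.6,"grip":0},{"slide":[-162,25,-547],"roll":20.6,"grip":0},{"slide":[-162,25,-547],"roll":20.6,"grip":0},{"slide":[-162,25,-547],"roll":20.6,"grip":0},{"slide":[-162,25,-547],"roll":20.6,"grip":0}]'; python3 -c "
from h import *
for n in ['side','top']:
    im=snapshot(n); cv2.imwrite(f'pics/h1{n}.png',cv2.resize(im[60:180,230:400] if n=='side' else im[140:270,100:300],None,fx=4,fy=4,interpolation=2)[:,:,::-1])
go(.431,-.143,.0155,-.334)"
```

```text
time: 8.65
tool_pos: [0.4278, -0.1437, 0.1029]
ee_rot: [-1.57, 0.002, -0.335]
wrist_force: [0.4, 0.4, -0.4]
width: 0.0938
slide [ 2.5 87.9  1. ] roll 0.1 | from [ 0.4283 -0.1431  0.1034] yaw -0.333
```

View pics/h1side.png

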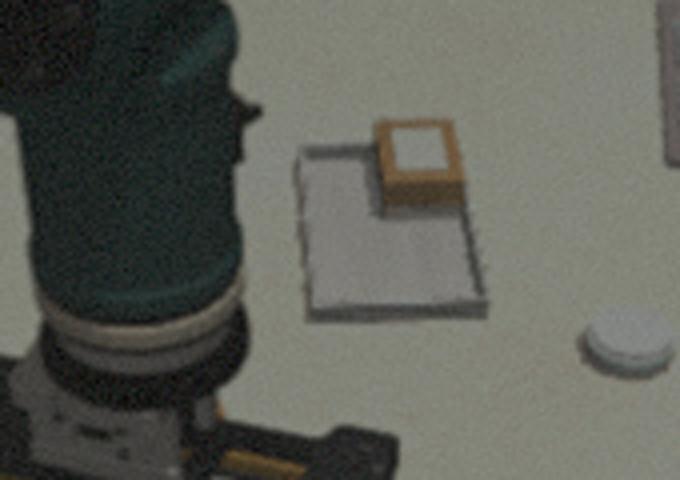

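View pics/h1top.png

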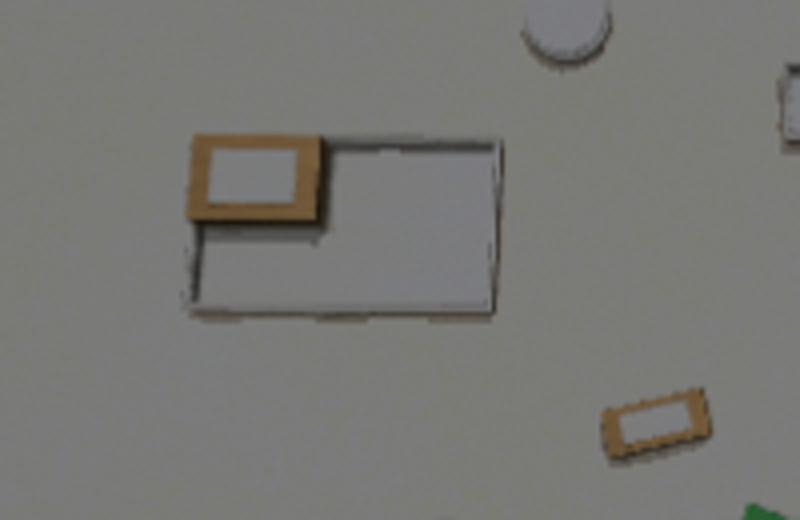

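Carton 1 sits flat in the far left corner (label centre near top pixel 163,184). Next, carton 2.

```bash
python3 -m creep '[{"slide":[2.5,40,1],"roll":0,"grip":0},{"slide":[2.5,70,1],"roll":0,"grip":0},{"slide":[2.5,88,1],"roll":0,"grip":0},{"slide":[2.5,88,1],"roll":0,"grip":0},{"slide":[2.5,88,1],"roll":0,"grip":0},{"slide":[2.5,88,1],"roll":0,"grip":1},{"slide":[2.5,88,1],"roll":0,"grip":1},{"slide":[2.5,88,1],"roll":0,"grip":1},{"slide":[2.5,88,1],"roll":0,"grip":1},{"slide":[2.5,88,1],"roll":0,"grip":1},{"slide":[2.5,88,1],"roll":0,"grip":1},{"slide":[2.5,88,1],"roll":0,"grip":1},{"slide":[2.5,88,1],"roll":0,"grip":1}]'; python3 -m creep '[{"slide":[0,-40,0],"roll":0,"grip":1},{"slide":[0,-80,0],"roll":0,"grip":1},{"slide":[0,-80,0],"roll":0,"grip":1},{"slide":[0,-80,0],"roll":0,"grip":1}]';python3 -c "
from h import *
im=snapshot('side'); cv2.imwrite(f'pics/h2side.png',cv2.resize(im[160:320,180:380],None,fx=4,fy=3.7)[:,:,::-1])
# second target: home1 minus 82 along y, + 6mm gap, x_t back 7
h=np.array([.5755,.4053]); a=.025; ex=np.array([np.cos(a),np.sin(a)]); ey=np.array([-np.sin(a),np.cos(a)])
t=h-.091*ey-.006*ex; print(t); go(t[0],t[1],.09,a)"
```

```text
time: 9.83
tool_pos: [0.4315, -0.1447, 0.0166]
ee_rot: [-1.571, -0.002, -0.335]
wrist_force: [1.0, -0.6, 2.3]
width: 0.0568
time: 10.17
tool_pos: [0.4322, -0.145, 0.0981]
ee_rot: [-1.571, -0.005, -0.335]
wrist_force: [-0.3, 0.4, -2.6]
width: 0.0567
[0.57177664 0.31417845]
slide [-17.4   5.8 479.4] roll -20.6 | from [ 0.4306 -0.1443  0.0958] yaw -0.335
```

View pics/h2side.png

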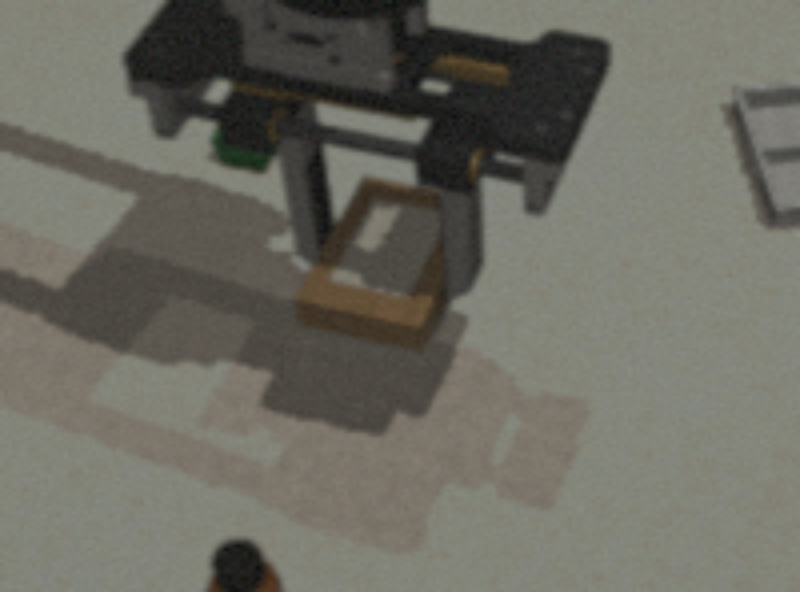

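```bash
python3 -m creep '[{"slide":[-17,0,479],"roll":-20.6,"grip":1},{"slide":[-17,0,479],"roll":-20.6,"grip":1},{"slide":[-17,0,479],"roll":-20.6,"grip":1},{"slide":[-17,0,479],"roll":-20.6,"grip":1},{"slide":[-17,0,479],"roll":-20.6,"grip":1},{"slide":[-17,0,479],"roll":-20.6,"grip":1},{"slide":[-17,0,479],"roll":-20.6,"grip":1},{"slide":[-17,0,479],"roll":-20.6,"grip":1},{"slide":[-17,0,479],"roll":-20.6,"grip":1},{"slide":[-17,0,479],"roll":-20.6,"grip":1},{"slide":[-17,0,479],"roll":-20.6,"grip":1},{"slide":[-17,0,479],"roll":-20.6,"grip":1},{"slide":[-17,20,479],"roll":-20.6,"grip":1},{"slide":[-17,40,479],"roll":-20.6,"grip":1},{"slide":[-17,40,479],"roll":-20.6,"grip":1},{"slide":[-17,40,479],"roll":-20.6,"grip":1}]'; python3 -c "
from h import *
for n in ['side','top']:
    im=snapshot(n); cv2.imwrite(f'pics/h3{n}.png',cv2.resize(im[50:180,240:400] if n=='side' else im[130:260,90:290],None,fx=4,fy=4)[:,:,::-1])
go(.5718,.3142,.020,.025)"
```

```text
time: 11.55
tool_pos: [0.5692, 0.3124, 0.0511]
ee_rot: [-1.574, 0.009, 0.025]
wrist_force: [0.3, -0.1, -2.3]
width: 0.0569
slide [-0.1 35.4  1. ] roll -0.0 | from [0.5719 0.3132 0.0554] yaw 0.024
```

View pics/h3side.png

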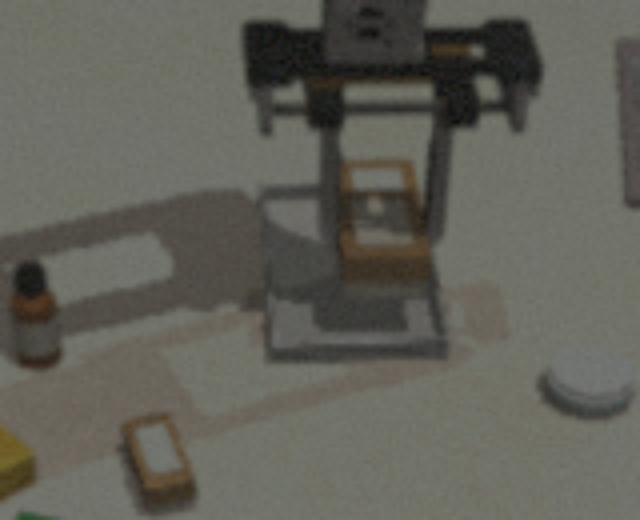

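View pics/h3top.png

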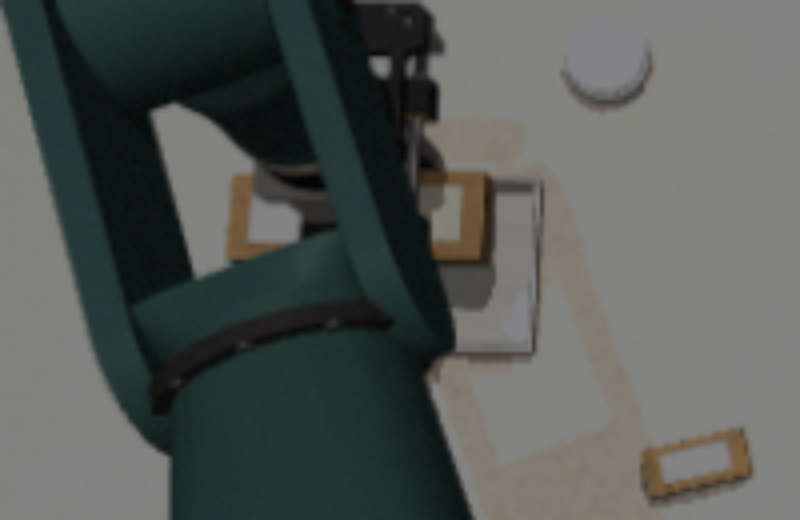

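```bash
python3 -m creep '[{"slide":[0,12,0],"roll":0,"grip":1},{"slide":[0,24,0],"roll":0,"grip":1},{"slide":[0,33,0],"roll":0,"grip":1},{"slide":[0,36,0],"roll":0,"grip":1},{"slide":[0,36,0],"roll":0,"grip":1},{"slide":[0,36,0],"roll":0,"grip":1}]'; python3 -m creep '[{"slide":[1.5,0,1.5],"roll":0,"grip":1},{"slide":[3,0,3],"roll":0,"grip":1},{"slide":[3.5,0,4.5],"roll":0,"grip":1},{"slide":[3.5,0,6],"roll":0,"grip":1},{"slide":[3.5,0,7],"roll":0,"grip":1},{"slide":[3.5,0,7],"roll":0,"grip":1}]'
```

```text
time: 12.15
tool_pos: [0.572, 0.3135, 0.0194]
ee_rot: [-1.571, 0.001, 0.025]
wrist_force: [-0.4, 0.9, -1.8]
width: 0.0566
time: 12.65
tool_pos: [0.5756, 0.3207, 0.02]
ee_rot: [-1.571, -0.0, 0.025]
wrist_force: [1.3, -0.3, -2.2]
width: 0.0567
```

```bash
python3 -m creep '[{"slide":[1,0,1.5],"roll":0,"grip":1},{"slide":[2,0,3],"roll":0,"grip":1},{"slide":[2,0,3],"roll":0,"grip":1},{"slide":[2,0,3],"roll":0,"grip":1}]'
```

```text
time: 12.98
tool_pos: [0.5762, 0.3208, 0.0195]
ee_rot: [-1.577, 0.004, 0.024]
wrist_force: [-3.6, -7.8, 0.3]
width: 0.0566
```

```bash
python3 -m creep '[{"slide":[-1,0,-2],"roll":0,"grip":1},{"slide":[-1,0,-2],"roll":0,"grip":0.2},{"slide":[-1,0,-2],"roll":0,"grip":0.2},{"slide":[-1,0,-2],"roll":0,"grip":0.2},{"slide":[-1,0,-2],"roll":0,"grip":0.2},{"slide":[-1,-30,-2],"roll":0,"grip":0.2},{"slide":[-1,-70,-2],"roll":0,"grip":0.2},{"slide":[-1,-100,-2],"roll":0,"grip":0.2},{"slide":[-1,-100,-2],"roll":0,"grip":0.2},{"slide":[-1,-100,-2],"roll":0,"grip":0.2}]'; python3 -c "
from h import *
go(.423,.139,.11,.274)"
```

```text
time: 13.82
tool_pos: [0.5783, 0.3229, 0.124]
ee_rot: [-1.568, -0.007, 0.025]
wrist_force: [0.2, -0.0, -0.9]
width: 0.0749
slide [-159.9   14.  -180. ] roll -14.3 | from [0.5783 0.3229 0.124 ] yaw 0.025
```

```bash
python3 -m creep '[{"slide":[-160,14,-180],"roll":-14.3,"grip":0.3},{"slide":[-160,14,-180],"roll":-14.3,"grip":0.3},{"slide":[-160,14,-180],"roll":-14.3,"grip":0.3},{"slide":[-160,14,-180],"roll":-14.3,"grip":0.3},{"slide":[-160,14,-180],"roll":-14.3,"grip":0.3},{"slide":[-160,14,-180],"roll":-14.3,"grip":0.3},{"slide":[-160,14,-180],"roll":-14.3,"grip":0.3},{"slide":[-160,14,-180],"roll":-14.3,"grip":0.3},{"slide":[-160,14,-180],"roll":-14.3,"grip":0.3}]'; python3 -c "
from h import *
for n in ['side','top']:
    im=snapshot(n); cv2.imwrite(f'pics/i1{n}.png',cv2.resize(im[60:190,200:400] if n=='side' else im[140:270,120:320],None,fx=4,fy=4,interpolation=2)[:,:,::-1])
go(.423,.139,.008,.274)"
```

```text
time: 14.57
tool_pos: [0.4212, 0.1383, 0.1054]
ee_rot: [-1.57, 0.0, 0.274]
wrist_force: [0.5, 0.4, 0.5]
width: 0.0654
slide [ 1.2 97.8 -0. ] roll 0.1 | from [0.4218 0.1387 0.1058] yaw 0.275
```

View pics/i1side.png

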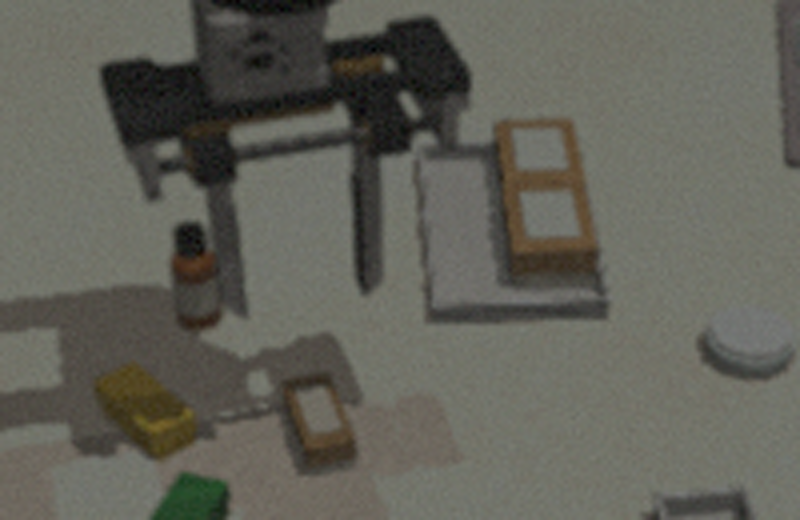

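View pics/i1top.png

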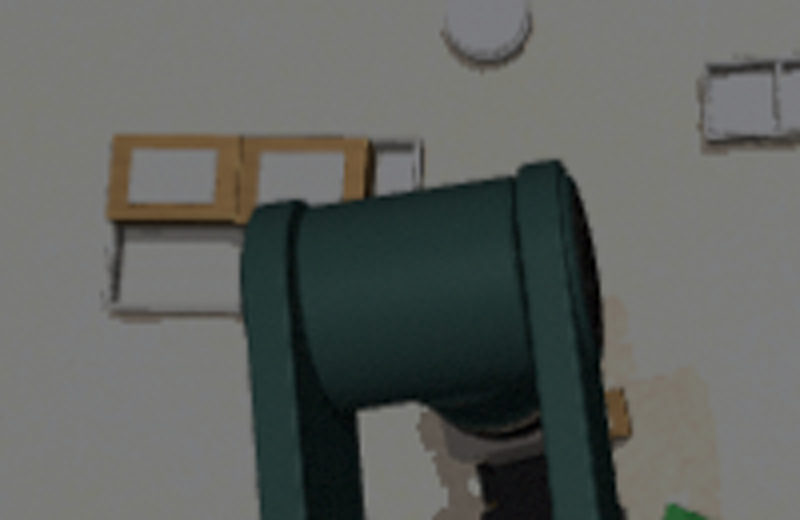

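Both cartons lie end to end along the far wall, flat and nearly touching (seam at top pixel ~180,185). Now the cover-glass carton.

```bash
python3 -m creep '[{"slide":[1,40,0],"roll":0,"grip":0.3},{"slide":[1,75,0],"roll":0,"grip":0.3},{"slide":[1,98,0],"roll":0,"grip":0.3},{"slide":[1,98,0],"roll":0,"grip":0.3},{"slide":[1,98,0],"roll":0,"grip":0.3},{"slide":[1,98,0],"roll":0,"grip":1},{"slide":[1,98,0],"roll":0,"grip":1},{"slide":[1,98,0],"roll":0,"grip":1},{"slide":[1,98,0],"roll":0,"grip":1},{"slide":[1,98,0],"roll":0,"grip":1},{"slide":[1,98,0],"roll":0,"grip":1},{"slide":[1,98,0],"roll":0,"grip":1}]'; python3 -m creep '[{"slide":[0,-40,0],"roll":0,"grip":1},{"slide":[0,-80,0],"roll":0,"grip":1},{"slide":[0,-100,0],"roll":0,"grip":1},{"slide":[0,-100,0],"roll":0,"grip":1}]';python3 -c "
from h import *
im=snapshot('side'); cv2.imwrite(f'pics/i2side.png',cv2.resize(im[60:220,200:400],None,fx=4,fy=3.7)[:,:,::-1])
go(.523,-.355,.09,.09)"
```

```text
time: 15.67
tool_pos: [0.4227, 0.1383, 0.0088]
ee_rot: [-1.571, -0.002, 0.274]
wrist_force: [0.3, -0.3, 2.5]
width: 0.03
time: 16.0
tool_pos: [0.4255, 0.1389, 0.1138]
ee_rot: [-1.572, -0.011, 0.274]
wrist_force: [0.3, -0.2, -0.6]
width: 0.0297
slide [ -38.1   20.7 -501.9] roll 10.6 | from [0.4238 0.1385 0.1107] yaw 0.274
```

View pics/i2side.png

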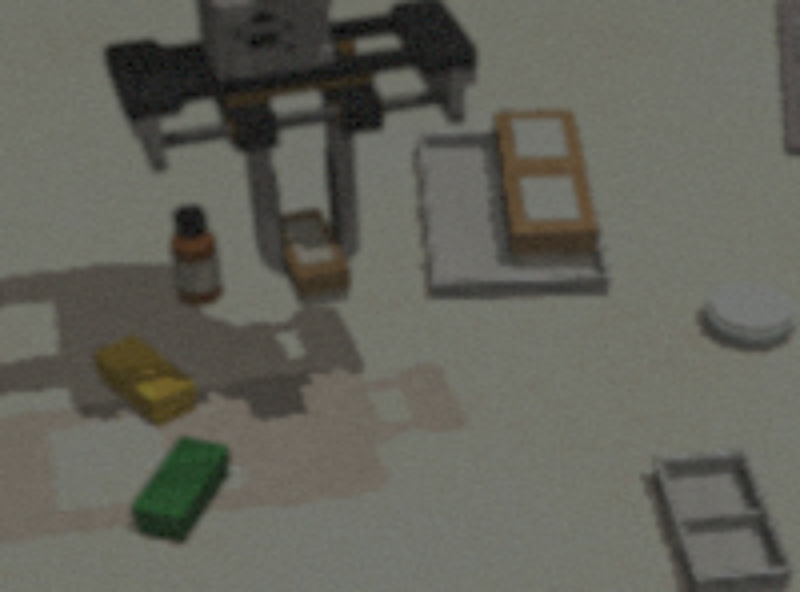

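```bash
python3 -m creep '[{"slide":[-38,0,-502],"roll":10.6,"grip":1},{"slide":[-38,0,-502],"roll":10.6,"grip":1},{"slide":[-38,0,-502],"roll":10.6,"grip":1},{"slide":[-38,0,-502],"roll":10.6,"grip":1},{"slide":[-38,0,-502],"roll":10.6,"grip":1},{"slide":[-38,0,-502],"roll":10.6,"grip":1},{"slide":[-38,0,-502],"roll":10.6,"grip":1},{"slide":[-38,0,-502],"roll":10.6,"grip":1},{"slide":[-38,0,-502],"roll":10.6,"grip":1},{"slide":[-38,0,-502],"roll":10.6,"grip":1},{"slide":[-38,0,-502],"roll":10.6,"grip":1},{"slide":[-38,0,-502],"roll":10.6,"grip":1},{"slide":[-38,0,-502],"roll":10.6,"grip":1},{"slide":[-38,30,-502],"roll":10.6,"grip":1},{"slide":[-38,50,-502],"roll":10.6,"grip":1},{"slide":[-38,50,-502],"roll":10.6,"grip":1},{"slide":[-38,50,-502],"roll":10.6,"grip":1}]';python3 -c "
from h import *
for n in ['side','top']:
    im=snapshot(n); cv2.imwrite(f'pics/i3{n}.png',cv2.resize(im[260:400,220:420] if n=='side' else im[150:280,350:550],None,fx=4,fy=4,interpolation=2)[:,:,::-1])
go(.523,-.355,.0125,.09)"
```

```text
time: 17.47
tool_pos: [0.5193, -0.3535, 0.0542]
ee_rot: [-1.565, 0.005, 0.089]
wrist_force: [1.0, -0.4, -0.8]
width: 0.0298
slide [ 1.5 45.8 -0.1] roll -0.0 | from [ 0.5215 -0.355   0.0583] yaw 0.09
```

View pics/i3side.png

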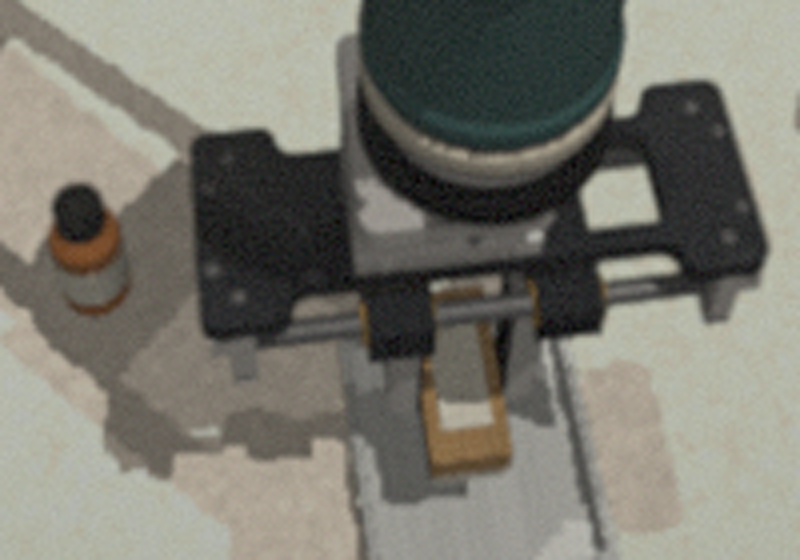

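View pics/i3top.png

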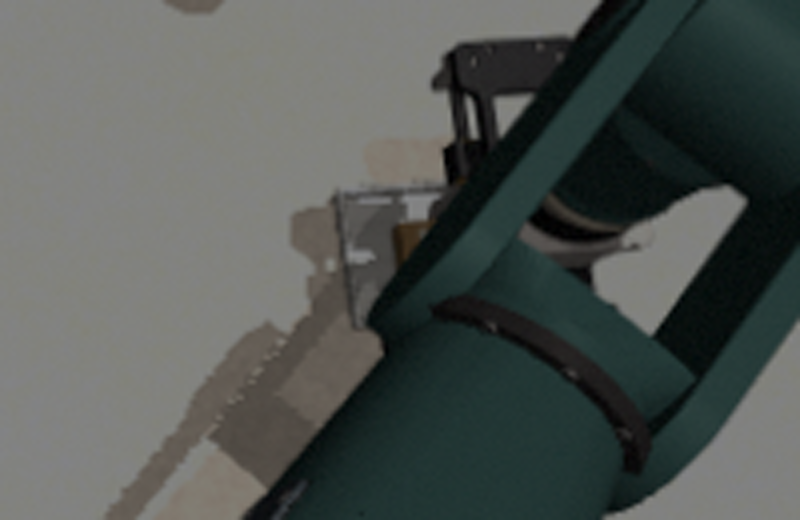

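```bash
python3 -m creep '[{"slide":[1,20,0],"roll":0,"grip":1},{"slide":[1,36,0],"roll":0,"grip":1},{"slide":[1,44,0],"roll":0,"grip":1},{"slide":[1,46,0],"roll":0,"grip":1},{"slide":[1,46,0],"roll":0,"grip":1},{"slide":[1,46,0],"roll":0,"grip":0.55},{"slide":[1,46,0],"roll":0,"grip":0.55},{"slide":[1,46,0],"roll":0,"grip":0.55},{"slide":[1,46,0],"roll":0,"grip":0.55}]';python3 -m creep '[{"slide":[0,-30,0],"roll":0,"grip":0.55},{"slide":[0,-70,0],"roll":0,"grip":0.55},{"slide":[0,-110,0],"roll":0,"grip":0.55},{"slide":[0,-110,0],"roll":0,"grip":0.55},{"slide":[0,-110,0],"roll":0,"grip":0.55}]';python3 -c "
from h import *
go(.371,-.277,.12,0.09)"
```

```text
time: 18.32
tool_pos: [0.5228, -0.3557, 0.0129]
ee_rot: [-1.572, -0.001, 0.089]
wrist_force: [0.8, -0.3, 1.1]
width: 0.0422
time: 18.73
tool_pos: [0.5243, -0.3569, 0.1269]
ee_rot: [-1.577, -0.007, 0.089]
wrist_force: [0.4, -0.0, -0.4]
width: 0.0423
slide [-145.6    6.9   93.2] roll -0.0 | from [ 0.5243 -0.3569  0.1269] yaw 0.089
```

```bash
python3 -m creep '[{"slide":[-146,7,93],"roll":0,"grip":0.3},{"slide":[-146,7,93],"roll":0,"grip":0.3},{"slide":[-146,7,93],"roll":0,"grip":0.3},{"slide":[-146,7,93],"roll":0,"grip":0.3},{"slide":[-146,7,93],"roll":0,"grip":0.3},{"slide":[-146,7,93],"roll":0,"grip":0.3},{"slide":[-146,7,93],"roll":0,"grip":0.3}]';python3 -c "
from h import *
for n in ['side','top']:
    im=snapshot(n); cv2.imwrite(f'pics/j1{n}.png',cv2.resize(im[260:400,200:400] if n=='side' else im[150:300,350:550],None,fx=4,fy=4,interpolation=2)[:,:,::-1])
    if n=='side':
        m=(im[300:342,225:259].max(2)<45).astype(np.uint8); k,l,s,c=cv2.connectedComponentsWithStats(m); print(s[1:],c[1:]+[225,300])
go(.3705,-.277,.020,0.09)"
```

```text
time: 19.32
tool_pos: [0.3689, -0.2758, 0.1147]
ee_rot: [-1.571, -0.001, 0.089]
wrist_force: [-0.1, -1.1, 0.1]
width: 0.066
[[  9   6  12  15 142]] [[239.30985915 312.73943662]]
slide [ 0.5 95.2 -0.4] roll -0.0 | from [ 0.3699 -0.2766  0.1152] yaw 0.089
```

View pics/j1side.png

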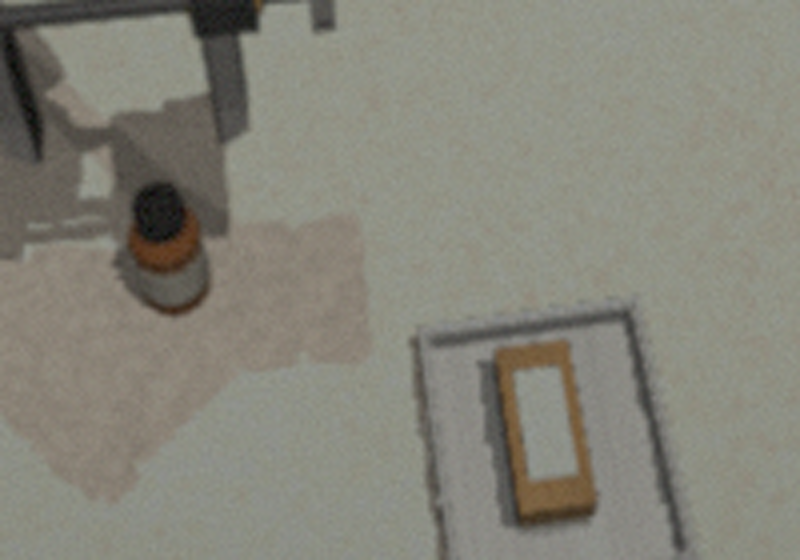

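View pics/j1top.png

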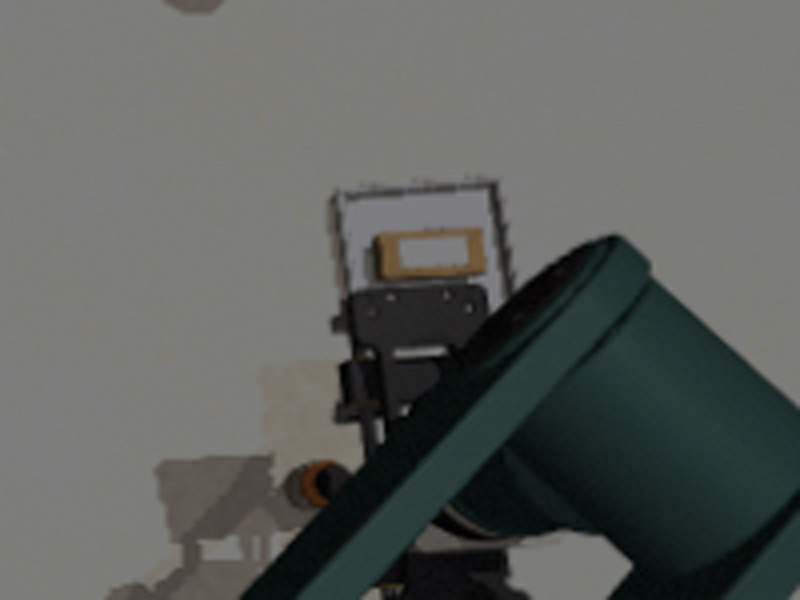

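```bash
python3 -m creep '[{"slide":[0.5,30,0],"roll":0,"grip":0.3},{"slide":[0.5,60,0],"roll":0,"grip":0.3},{"slide":[0.5,85,0],"roll":0,"grip":0.3},{"slide":[0.5,95,0],"roll":0,"grip":0.3},{"slide":[0.5,95,0],"roll":0,"grip":0.3},{"slide":[0.5,95,0],"roll":0,"grip":0.3}]';python3 -c "
from h import *
im=snapshot('side'); cv2.imwrite(f'pics/j2side.png',cv2.resize(im[260:400,160:360],None,fx=4,fy=4,interpolation=2)[:,:,::-1])"
```

```text
time: 19.92
tool_pos: [0.37, -0.2762, 0.0202]
ee_rot: [-1.57, 0.0, 0.09]
wrist_force: [0.1, -0.3, -0.6]
width: 0.066
```

View pics/j2side.png

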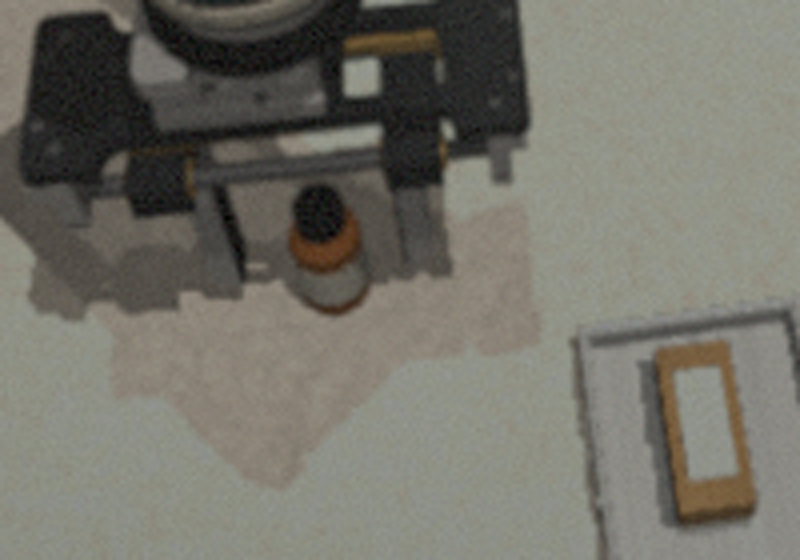

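```bash
python3 -c "
from h import *
print(world('side',[(160+334/4,260+313/4)],0.)*1000, 'bottom near edge')
print(pix('side',[(.3705,-.277,0),(.3705,-.292,0),(.3705,-.277,.068),(.3705-.0105,-.277,.06),(.3705+.0105,-.277,.06)]))
print((160+np.array([295,344])/4),'cap x range seen')"
```

```text
[[ 373.21280692 -290.69824       0.        ]] bottom near edge
[[242.52542041 330.8093594 ]
 [241.8225752  339.0280571 ]
 [237.32772185 310.41018936]
 [231.4016478  313.17859859]
 [244.549685   312.75332405]]
[233.75 246.  ] cap x range seen
```

```bash
python3 -m creep '[{"slide":[1.5,0,0],"roll":0,"grip":0.45},{"slide":[1.5,0,0],"roll":0,"grip":0.55},{"slide":[1.5,0,0],"roll":0,"grip":0.6},{"slide":[1.5,0,0],"roll":0,"grip":0.63},{"slide":[1.5,0,0],"roll":0,"grip":0.66},{"slide":[1.5,0,0],"roll":0,"grip":0.69},{"slide":[1.5,0,0],"roll":0,"grip":0.72},{"slide":[1.5,0,0],"roll":0,"grip":1},{"slide":[1.5,0,0],"roll":0,"grip":1},{"slide":[1.5,0,0],"roll":0,"grip":1}]';python3 -m creep '[{"slide":[0,-20,0],"roll":0,"grip":1},{"slide":[0,-50,0],"roll":0,"grip":1},{"slide":[0,-80,0],"roll":0,"grip":1},{"slide":[0,-80,0],"roll":0,"grip":1},{"slide":[0,-80,0],"roll":0,"grip":1}]';python3 -c "
from h import *
im=snapshot('side'); cv2.imwrite(f'pics/j3side.png',cv2.resize(im[220:400,160:360],None,fx=4,fy=3.3,interpolation=2)[:,:,::-1])
go(.6468,-.007,.10,.087)"
```

```text
time: 20.8
tool_pos: [0.3709, -0.2756, 0.0203]
ee_rot: [-1.571, -0.001, 0.089]
wrist_force: [-0.5, 1.0, 3.1]
width: 0.0294
time: 21.22
tool_pos: [0.3715, -0.2764, 0.1017]
ee_rot: [-1.574, -0.003, 0.089]
wrist_force: [0.7, 0.2, -1.0]
width: 0.0296
slide [ 2.991e+02 -2.000e-01  2.428e+02] roll 0.1 | from [ 0.3705 -0.2755  0.0998] yaw 0.089
```

View pics/j3side.png

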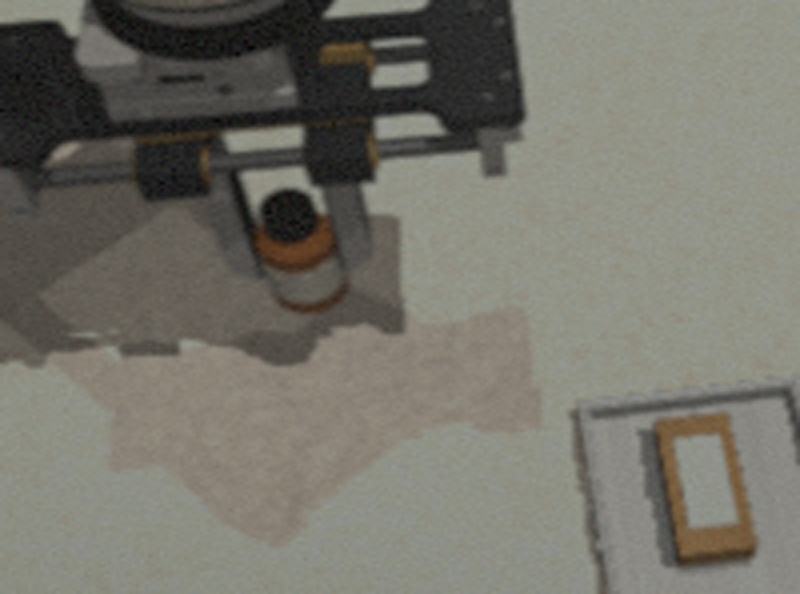

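```bash
python3 -m creep '[{"slide":[299,0,243],"roll":0,"grip":1},{"slide":[299,0,243],"roll":0,"grip":1},{"slide":[299,0,243],"roll":0,"grip":1},{"slide":[299,0,243],"roll":0,"grip":1},{"slide":[299,0,243],"roll":0,"grip":1},{"slide":[299,0,243],"roll":0,"grip":1},{"slide":[299,0,243],"roll":0,"grip":1},{"slide":[299,0,243],"roll":0,"grip":1},{"slide":[299,0,243],"roll":0,"grip":1},{"slide":[299,0,243],"roll":0,"grip":1},{"slide":[299,20,243],"roll":0,"grip":1},{"slide":[299,45,243],"roll":0,"grip":1},{"slide":[299,45,243],"roll":0,"grip":1},{"slide":[299,45,243],"roll":0,"grip":1}]';python3 -c "
from h import *
for n in ['side','top']:
    im=snapshot(n); cv2.imwrite(f'pics/j4{n}.png',cv2.resize(im[110:250,300:500] if n=='side' else im[100:240,230:430],None,fx=4,fy=4,interpolation=2)[:,:,::-1])
go(.6468,-.007,.024,.087)"
```

```text
time: 22.43
tool_pos: [0.6437, -0.0069, 0.051]
ee_rot: [-1.569, 0.008, 0.089]
wrist_force: [-0.7, -0.0, 0.1]
width: 0.0294
slide [ 0.3 31.2  0.3] roll 0.1 | from [ 0.6465 -0.0073  0.0552] yaw 0.089
```

View pics/j4side.png

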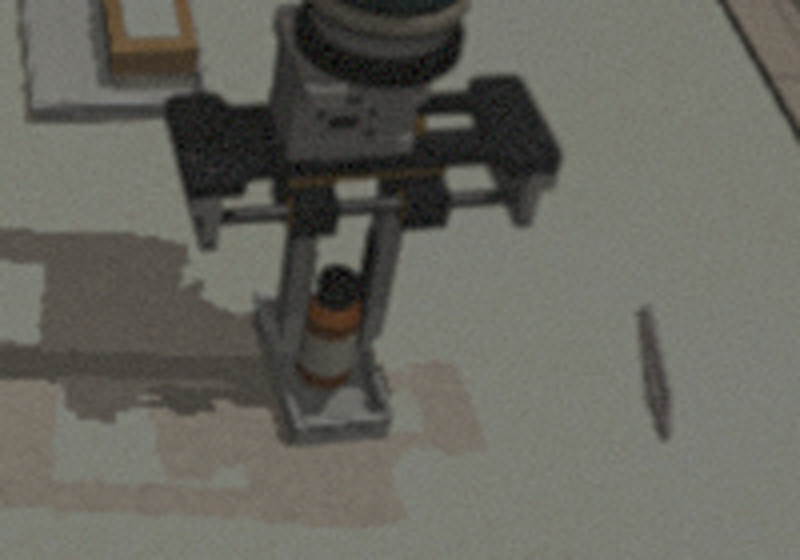

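View pics/j4top.png

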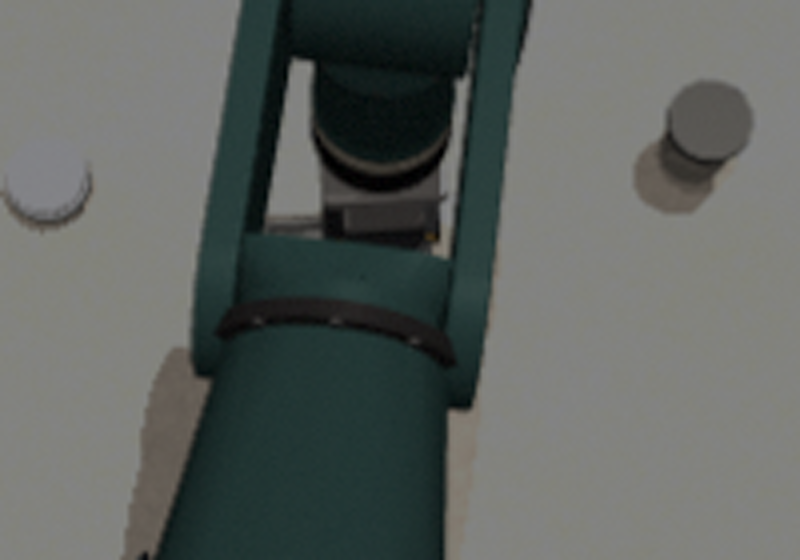

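```bash
python3 -c "
from h import *
w=world('side',[(300+325/4,110+384/4)],.036)*1000;print(w,'-> centre approx y+15')"
python3 -m creep '[{"slide":[1.5,12,0],"roll":0,"grip":1},{"slide":[1.5,22,0],"roll":0,"grip":1},{"slide":[1.5,28,0],"roll":0,"grip":1},{"slide":[1.5,31,0],"roll":0,"grip":1},{"slide":[1.5,31,0],"roll":0,"grip":1}]';python3 -c "
from h import *
im=snapshot('side'); cv2.imwrite(f'pics/j5side.png',cv2.resize(im[130:230,320:460],None,fx=5,fy=5,interpolation=2)[:,:,::-1]);print(robot.get_obs()['tool_pos'])"
```

```text
[[642.98287955 -24.91015022  36.        ]] -> centre approx y+15
time: 22.95
tool_pos: [0.6478, -0.0067, 0.0236]
ee_rot: [-1.571, 0.001, 0.089]
wrist_force: [-0.2, -0.1, -0.9]
width: 0.0292
[ 0.6481143  -0.00670663  0.0237172 ]
```

View pics/j5side.png

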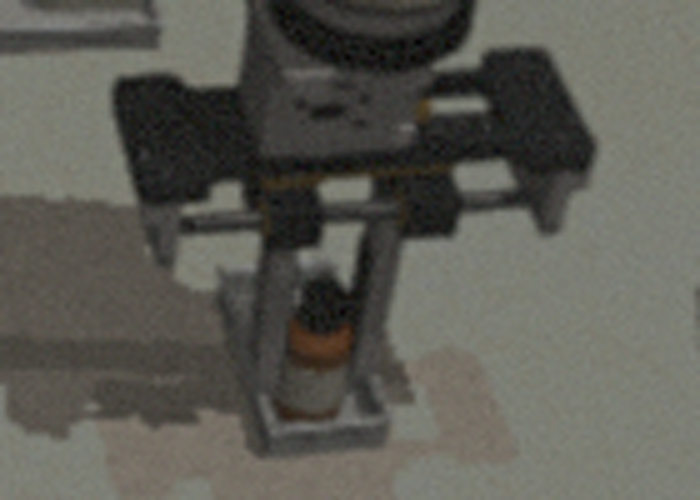

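```bash
python3 -m creep '[{"slide":[2,0,0],"roll":0,"grip":1},{"slide":[2,0.5,0],"roll":0,"grip":1},{"slide":[2,0.5,0],"roll":0,"grip":0.66},{"slide":[2,0.5,0],"roll":0,"grip":0.6},{"slide":[2,0.5,0],"roll":0,"grip":0.45},{"slide":[2,0.5,0],"roll":0,"grip":0.45},{"slide":[2,0.5,0],"roll":0,"grip":0.45},{"slide":[2,-20,0],"roll":0,"grip":0.45},{"slide":[2,-50,0],"roll":0,"grip":0.45},{"slide":[2,-90,0],"roll":0,"grip":0.45},{"slide":[2,-100,0],"roll":0,"grip":0.45},{"slide":[2,-100,0],"roll":0,"grip":0.45}]';python3 -c "
from h import *
im=snapshot('side'); cv2.imwrite(f'pics/j6side.png',cv2.resize(im[130:230,320:460],None,fx=5,fy=5,interpolation=2)[:,:,::-1]);print(robot.get_obs()['tool_pos'])
go(.344,.262,.12,.087)"
```

```text
time: 24.0
tool_pos: [0.6533, -0.0067, 0.1299]
ee_rot: [-1.573, -0.011, 0.089]
wrist_force: [-0.8, -0.2, 1.0]
width: 0.0517
[ 0.65157353 -0.00659522  0.12634087]
slide [-282.4    6.3  295. ] roll 0.1 | from [ 0.6516 -0.0066  0.1263] yaw 0.089
```

View pics/j6side.png

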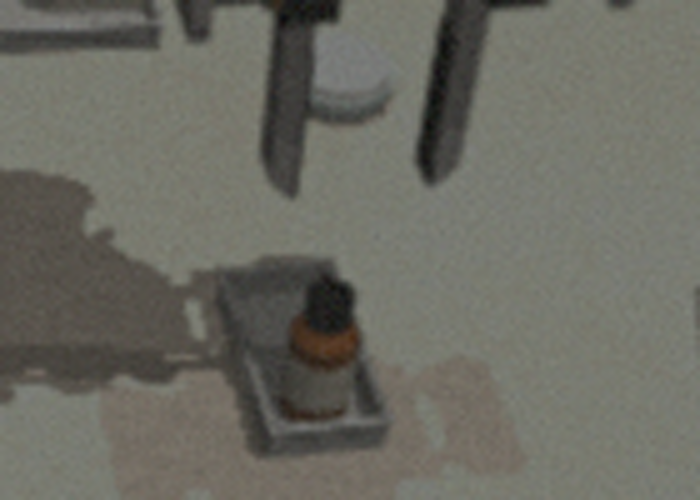

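```bash
python3 -m creep '[{"slide":[-282,6,295],"roll":0,"grip":0.3},{"slide":[-282,6,295],"roll":0,"grip":0.3},{"slide":[-282,6,295],"roll":0,"grip":0.3},{"slide":[-282,6,295],"roll":0,"grip":0.3},{"slide":[-282,6,295],"roll":0,"grip":0.3},{"slide":[-282,6,295],"roll":0,"grip":0.3},{"slide":[-282,6,295],"roll":0,"grip":0.3},{"slide":[-282,6,295],"roll":0,"grip":0.3},{"slide":[-282,6,295],"roll":0,"grip":0.3},{"slide":[-282,6,295],"roll":0,"grip":0.3},{"slide":[-282,6,295],"roll":0,"grip":0.3},{"slide":[-282,6,295],"roll":0,"grip":0.3},{"slide":[-282,6,295],"roll":0,"grip":0.3}]';python3 -c "
from h import *
for n in ['side','top']:
    im=snapshot(n); cv2.imwrite(f'pics/k1{n}.png',cv2.resize(im[70:210,190:390] if n=='side' else im[100:300,140:400],None,fx=3,fy=3,interpolation=2)[:,:,::-1])
go(.344,.262,.0205,.087)"
```

```text
time: 25.13
tool_pos: [0.3427, 0.2614, 0.1163]
ee_rot: [-1.573, 0.002, 0.09]
wrist_force: [0.4, -1.3, 0.6]
width: 0.0664
slide [ 0.4 96.5  0.8] roll 0.0 | from [0.3437 0.2612 0.117 ] yaw 0.087
```

View pics/k1side.png

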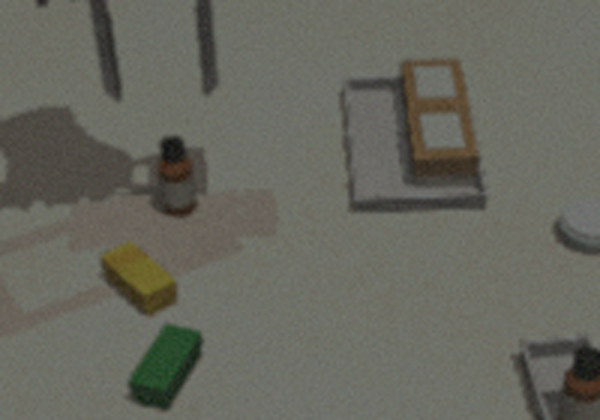

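View pics/k1top.png

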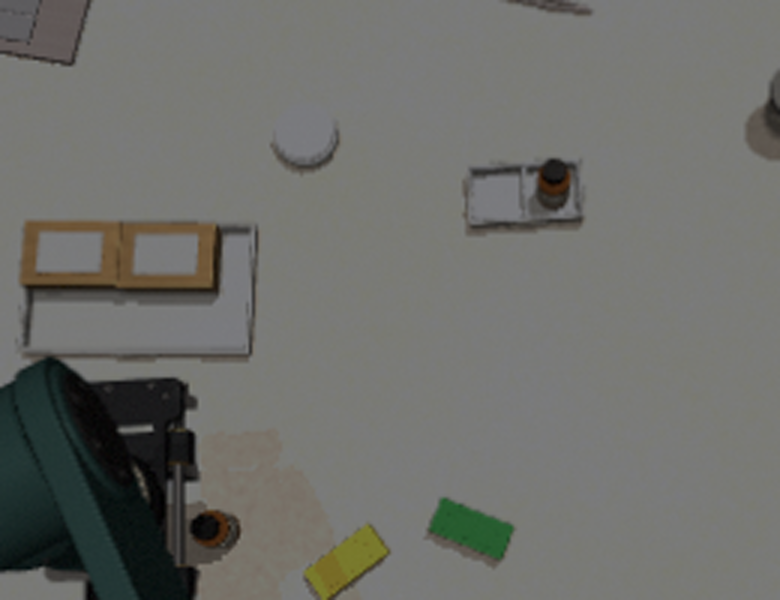

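```bash
python3 -m creep '[{"slide":[0.5,30,1],"roll":0,"grip":0.3},{"slide":[0.5,60,1],"roll":0,"grip":0.3},{"slide":[0.5,85,1],"roll":0,"grip":0.3},{"slide":[0.5,96,1],"roll":0,"grip":0.3},{"slide":[0.5,96,1],"roll":0,"grip":0.3},{"slide":[0.5,96,1],"roll":0,"grip":0.3}]';python3 -c "
from h import *
im=snapshot('side'); cv2.imwrite(f'pics/k2side.png',cv2.resize(im[70:190,170:330],None,fx=5,fy=5,interpolation=2)[:,:,::-1])"
```

```text
time: 25.73
tool_pos: [0.3441, 0.2627, 0.022]
ee_rot: [-1.571, 0.001, 0.088]
wrist_force: [0.5, 0.7, 1.2]
width: 0.0655
```

View pics/k2side.png

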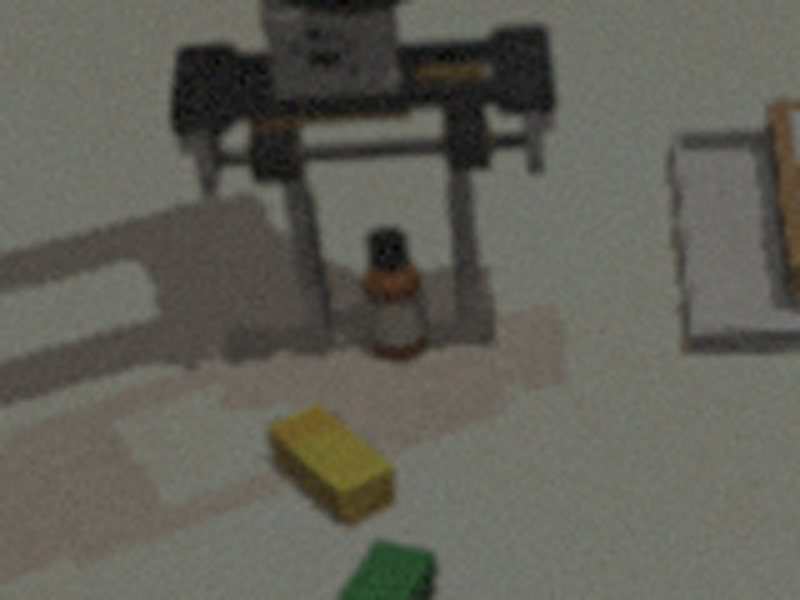

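```bash
python3 -m creep '[{"slide":[0.5,0,0],"roll":0,"grip":0.45},{"slide":[0.5,0,0],"roll":0,"grip":0.55},{"slide":[0.5,0,0],"roll":0,"grip":0.6},{"slide":[0.5,0,0],"roll":0,"grip":0.63},{"slide":[0.5,0,0],"roll":0,"grip":0.66},{"slide":[0.5,0,0],"roll":0,"grip":0.69},{"slide":[0.5,0,0],"roll":0,"grip":0.72},{"slide":[0.5,0,0],"roll":0,"grip":1},{"slide":[0.5,0,0],"roll":0,"grip":1},{"slide":[0.5,0,0],"roll":0,"grip":1}]';python3 -m creep '[{"slide":[0,-20,0],"roll":0,"grip":1},{"slide":[0,-50,0],"roll":0,"grip":1},{"slide":[0,-90,0],"roll":0,"grip":1},{"slide":[0,-90,0],"roll":0,"grip":1},{"slide":[0,-90,0],"roll":0,"grip":1}]';python3 -c "
from h import *
im=snapshot('side'); cv2.imwrite(f'pics/k3side.png',cv2.resize(im[50:190,170:330],None,fx=4,fy=4,interpolation=2)[:,:,::-1])
im=snapshot('top')
m=(im[150:175,310:335].max(2)<45).astype(np.uint8); k,l,s,c=cv2.connectedComponentsWithStats(m); i=1+np.argmax(s[1:,4]); print('bottle2 cap',s[i],world('top',[c[i]+[310,150]],.068)*1000)
go(.645,.041,.12,.087)"
```

```text
time: 26.62
tool_pos: [0.3441, 0.2634, 0.0222]
ee_rot: [-1.571, -0.0, 0.089]
wrist_force: [-0.3, -0.1, 2.3]
width: 0.0294
time: 27.03
tool_pos: [0.3456, 0.2642, 0.1144]
ee_rot: [-1.568, -0.005, 0.089]
wrist_force: [0.1, 0.9, -1.1]
width: 0.0294
bottle2 cap [11  3  8  9 57] [[647.09158325  -9.26066548  68.        ]]
slide [ 280.7   -9.1 -247.9] roll 0.1 | from [0.3433 0.2629 0.1109] yaw 0.089
```

View pics/k3side.png

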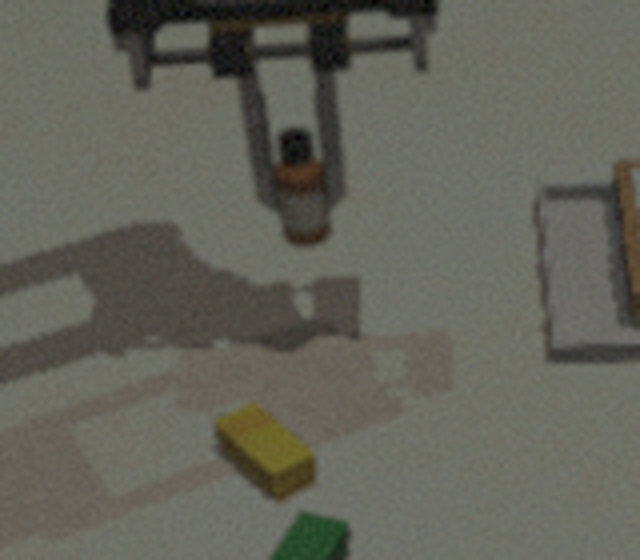

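```bash
python3 -m creep '[{"slide":[281,0,-247],"roll":0,"grip":1},{"slide":[281,0,-247],"roll":0,"grip":1},{"slide":[281,0,-247],"roll":0,"grip":1},{"slide":[281,0,-247],"roll":0,"grip":1},{"slide":[281,0,-247],"roll":0,"grip":1},{"slide":[281,0,-247],"roll":0,"grip":1},{"slide":[281,0,-247],"roll":0,"grip":1},{"slide":[281,0,-247],"roll":0,"grip":1},{"slide":[281,0,-247],"roll":0,"grip":1},{"slide":[281,0,-247],"roll":0,"grip":1},{"slide":[281,0,-247],"roll":0,"grip":1},{"slide":[281,25,-247],"roll":0,"grip":1},{"slide":[281,50,-247],"roll":0,"grip":1},{"slide":[281,50,-247],"roll":0,"grip":1},{"slide":[281,50,-247],"roll":0,"grip":1}]';python3 -c "
from h import *
im=snapshot('side'); cv2.imwrite(f'pics/k4side.png',cv2.resize(im[110:230,310:470],None,fx=5,fy=5,interpolation=2)[:,:,::-1])
go(.645,.042,.0255,.087)"
```

```text
time: 28.38
tool_pos: [0.6428, 0.0435, 0.0592]
ee_rot: [-1.57, 0.007, 0.091]
wrist_force: [-0.1, 0.5, -0.2]
width: 0.0295
slide [ 0.4 36.1 -1.4] roll 0.2 | from [0.6445 0.0433 0.0616] yaw 0.09
```

View pics/k4side.png

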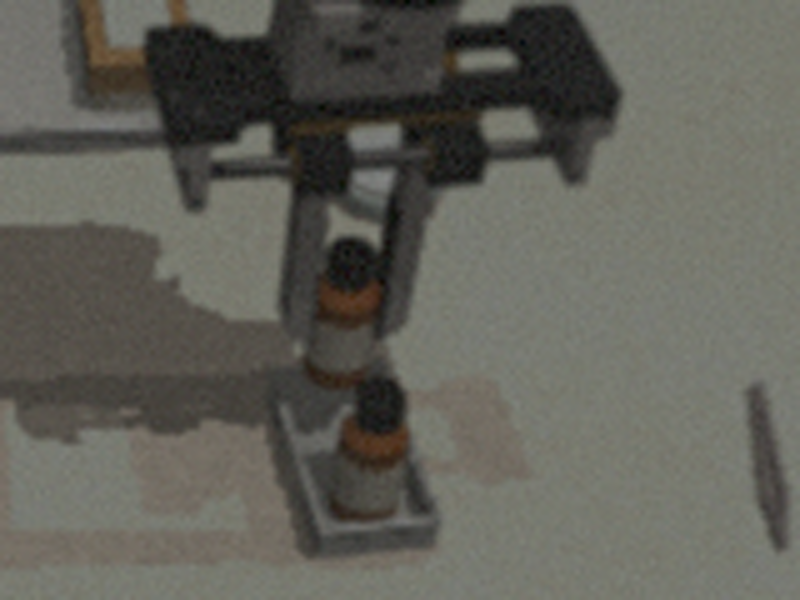

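```bash
python3 -m creep '[{"slide":[1.5,15,-1],"roll":0,"grip":1},{"slide":[1.5,27,-1],"roll":0,"grip":1},{"slide":[1.5,33,-1],"roll":0,"grip":1},{"slide":[1.5,36,-1],"roll":0,"grip":1},{"slide":[1.5,36,-1],"roll":0,"grip":1}]';python3 -c "
from h import *
im=snapshot('side'); cv2.imwrite(f'pics/k5side.png',cv2.resize(im[130:230,320:460],None,fx=5,fy=5,interpolation=2)[:,:,::-1]);print(robot.get_obs()['tool_pos'])"
```

```text
time: 28.85
tool_pos: [0.6472, 0.0417, 0.026]
ee_rot: [-1.571, 0.0, 0.089]
wrist_force: [-0.3, -0.4, -0.8]
width: 0.0295
[0.6476086  0.04161192 0.02642642]
```

View pics/k5side.png

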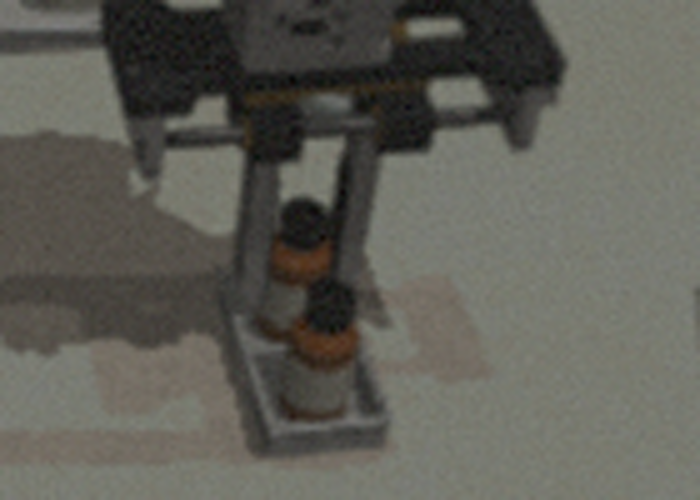

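Bottle 1 hangs in the left bay, clear of the walls. Lower the last millimetre and release.

```bash
python3 -m creep '[{"slide":[0,0.5,0],"roll":0,"grip":1},{"slide":[0,1,0],"roll":0,"grip":1},{"slide":[0,1,0],"roll":0,"grip":0.66},{"slide":[0,1,0],"roll":0,"grip":0.6},{"slide":[0,1,0],"roll":0,"grip":0.45},{"slide":[0,1,0],"roll":0,"grip":0.45},{"slide":[0,1,0],"roll":0,"grip":0.45},{"slide":[0,-20,0],"roll":0,"grip":0.45},{"slide":[0,-50,0],"roll":0,"grip":0.45},{"slide":[0,-90,0],"roll":0,"grip":0.45},{"slide":[0,-120,0],"roll":0,"grip":0.45},{"slide":[0,-120,0],"roll":0,"grip":0.45}]'; python3 -m creep '[{"slide":[-250,0,0],"roll":0,"grip":0.45},{"slide":[-250,0,0],"roll":0,"grip":0.45},{"slide":[-250,0,0],"roll":0,"grip":0.45},{"slide":[-250,0,0],"roll":0,"grip":0.45},{"slide":[-250,0,0],"roll":0,"grip":0.45},{"slide":[-250,0,0],"roll":0,"grip":0.45},{"slide":[-250,0,0],"roll":0,"grip":0.45},{"slide":[-250,0,0],"roll":0,"grip":0.45}]';python3 -c "
from h import *
for n in ['side','top']:
    im=snapshot(n); cv2.imwrite(f'pics/z{n}.png',im[:,:,::-1]); cv2.imwrite(f'pics/zc{n}.png',cv2.resize(im[80:230,280:480] if n=='side' else im[100:250,140:340],None,fx=4,fy=4,interpolation=2)[:,:,::-1])"
```

```text
time: 29.9
tool_pos: [0.6516, 0.0414, 0.1557]
ee_rot: [-1.572, -0.016, 0.089]
wrist_force: [2.1, 0.6, 1.4]
width: 0.0522
time: 30.57
tool_pos: [0.3967, 0.0192, 0.1457]
ee_rot: [-1.571, -0.001, 0.089]
wrist_force: [0.6, 0.0, -0.2]
width: 0.0513
```

View pics/zside.png

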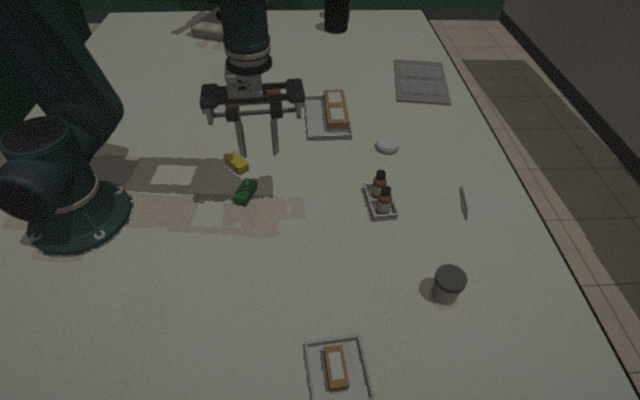

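View pics/zcside.png

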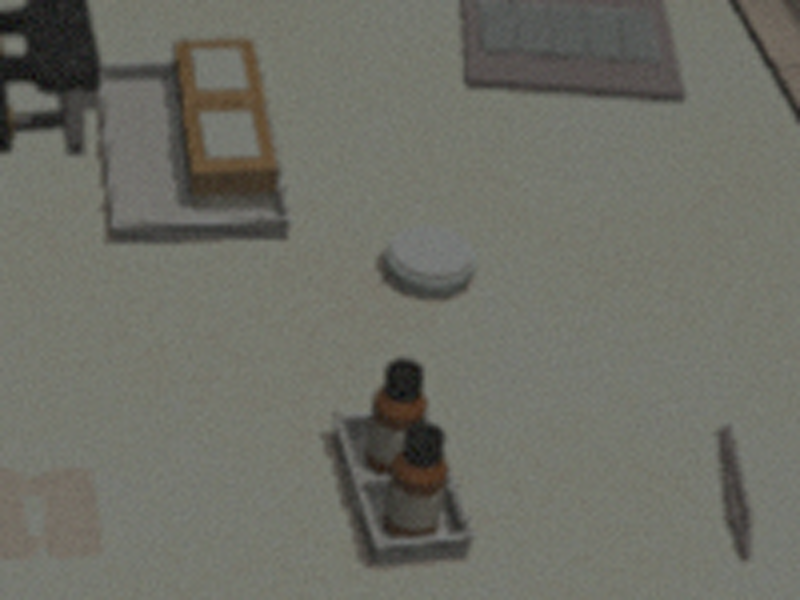

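View pics/zctop.png

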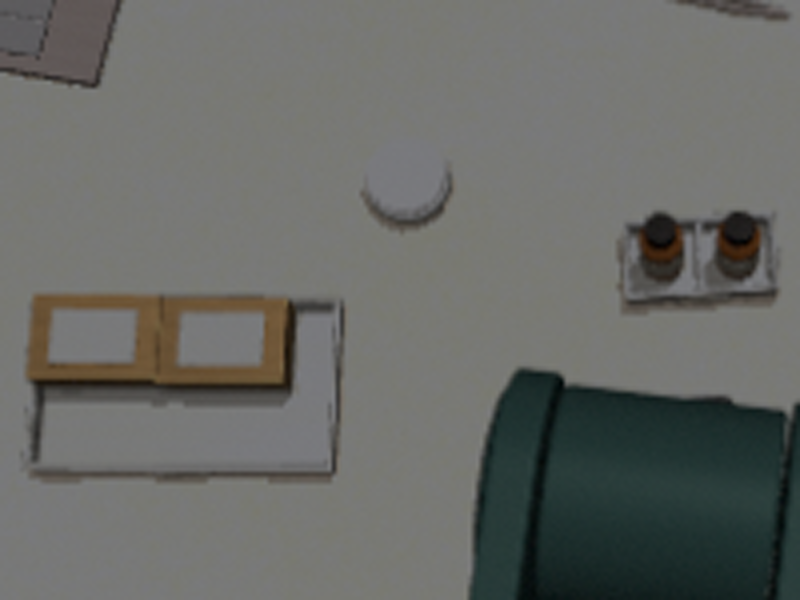

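Both bottles stand upright, one per bay, and the cartons lie along the far wall. One numeric check before I hand in.

```bash
sed -e 's/top0/ztop/' -e '/^for uv/,$d' m2.py > m5.py; cat >> m5.py <<'E'
for u,v in [(140+92/4,100+336/4),(140+220/4,100+338/4)]: seed((int(u),int(v)),.035)
for (x0,y0) in [(298,150),(317,150)]:
    m=(im[y0:y0+16,x0:x0+16].max(2)<50).astype(np.uint8); k,l,s,c=cv2.connectedComponentsWithStats(m); i=1+np.argmax(s[1:,4]); print('cap',world('top',[c[i]+[x0,y0]],.069)[0]*1000)
seed((int(456),212),.027)
E
python3 m5.py
```

```text
(163, 184) rect [573.8 405.6] [33.4 53. ] 1.8 cent 574.0 405.7
(195, 184) rect [574.6 323.2] [32.8 52.7] 1.7 cent 574.7 323.1
cap [642.89318246  41.65833926  69.        ]
cap [646.70852765  -9.32617969  69.        ]
(456, 212) rect [ 520.9 -356.3] [16.9 41.8] 4.0 cent 521.1 -356.1
```

```bash
python3 -c "
from bench import ticket; print(ticket.close_job())"
```

```text
the job is handed in; nothing more can be done
None
```

The job is done and handed in at about 31 s of the 115 s allowed. No verdict is reported, so what follows is from my own checks.

**What I did:**
- **First slide carton:** I set it in the long tray and pushed it into the far left corner until both walls pushed back at about 6–7 N. The second carton was still untouched on the bench.
- **Second slide carton:** I pushed it against the far wall and up to the end of the first.
- **Cover-glass carton and bottles:** The small carton lies flat in the short tray. One bottle was lowered upright into each caddy bay.

**Last checks, from the final pictures and the tray poses I estimated:**

| Item | Measured | Required |
|---|---|---|
| First slide carton in the long tray | x about 26 mm, y about 55 mm | x 17.5–30, y 46–60 |
| Second slide carton in the long tray | x about 24 mm, y about −27 mm | x 17.5–30, y −44 to 0 |
| Distance between the slide cartons | about 83 mm | under 91 mm |
| Both cartons' angle to the tray | under 1° | under 7° |
| Cover-glass carton from the short tray's centre | within about 3 mm | x ±30, y ±38 mm |
| Bottles from their bay centres | within about 3 mm | about ±12 mm |

Everything looks flat or upright and let go. By eye, the pot and Petri dish look unmoved; I did not measure them. The arm was parked clear of everything.

**Disagreement:** the top camera, the side camera and the robot's own contact readings differed by about 1–5 mm in absolute position. The worst was the first bottle's position in its bay as seen from the side. All of this is inside the tolerances.

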